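Feed a gable board to the gluing place over a rocker tray

TASK

Take the house-shaped board with the pointed gable out of the leaning stand, gently stand it upright on its straight bottom edge in the channel of the rocker tray, in the loading half away from the wooden bridge, and let go of it there with the tray still lying level. Then push the board along the channel towards the bridge until its own weight tips the tray down to the gluing place and the tray stays down by itself, with the board still upright in the channel. Do not lean on the rocker, and leave the plain board and the other things on the table where they are.

Things in the scene. Friction and masses are not known exactly. Their poses are not given: they have to be found in the camera images.
- gable_board: House-shaped pine board, 100 mm long (its y), 20 mm thick (its x): a 100 x 75 mm rectangle topped by a 45-degree gable, 125 mm tall at the peak over its middle; dark round inlay, flush. About 0.18 kg, varies. Origin: centre of the straight bottom edge face; z points to the peak. At the start it is in one bay of the leaning stand, z leaning 30 degrees from vertical to the stand's -x (robot's) side.
- plain_board: Plain rectangular pine board, 100 mm long, 20 mm thick, 95 mm tall, in the other bay of the leaning stand; same axes as the gable board. Stays where it is.
- leaning_stand: Fixed wooden stand 110 x 264 mm, origin at its underside centre; two bays at y = +60 and -60 mm. A board's bottom centre is at x = 9, z = 35 mm; it leans on a back rail on its -x side that reaches 50 mm up the board; above the rail both faces are free. Dividers beside each bay reach 26 mm up the board.
- rocker: Fixed wooden stand of the rocker, base 250 x 130 mm; origin at its underside centre below the pivot, +x towards the gluing place. Pivot axis along y, 55 mm above the table. A bridge crosses the tray 80 mm in +x of the pivot: posts 104 mm apart inside, beam underside 228 mm above the table, beam 22 mm wide.
- tray_mid (a point): On the channel floor above the pivot, 70 mm above the table when level. x along the channel to the gluing place, y across, z up; turns with the tray. Plywood floor from x = -135 mm (open loading end) to a 30 mm tall end stop with its face at +107 mm. Channel 23 mm wide between rails 15 mm tall, topped by lips flared outwards to 22 mm above the floor; 48 mm wide over the lips.
- tray_load (a point): On the channel floor in the middle of the loading half, 70 mm in -x of tray_mid; same axes. Set the board's bottom centre about here.
- tray (a joint): Tray angle: 0 level, held there by a steel counterweight at the loading end; grows as the bridge end goes down, to the stop at 0.24. It tips and stays down when the board's middle is 28 to 46 mm past the pivot, depending on its weight (57 mm: against the end stop). A push on the board can itself tip the tray early; it may then fall back when the push ends.
- glue_gun: Blue glue gun lying flat, about 165 x 130 x 36 mm, near the rocker's bridge end on the side away from the robot. Bystander.
- planter: Wooden planter box 130 x 190 mm, 130 mm tall over its handle bar, at the far edge. Bystander.
- jar: Glass jar 64 mm wide, 85 mm tall, behind the leaning stand. Bystander.
- spool: Empty wooden spool 64 mm wide, 50 mm tall, beside the rocker on the robot's side. Bystander.
- egg_bowl: White bowl 140 mm wide, 50 mm tall, holding eggs. Bystander.
- pliers: Pliers lying flat, about 155 mm long. Bystander.
Not all that is in view belongs to the job. What is shaped like the gable_board but turquoise is not meant.

How it is judged:
By the outcome, as a careful person would: the job done as asked, in the order asked, and still so for the second after the job is handed in, with the robot touching nothing.
It also fails if it takes over 72 s, if anything falls off the work surface, if the arm or the gripper's body presses on something with over 40 N, if the wrist force passes 120 N, or if a joint passes its speed limit or range.

ROBOT

A 7-joint arm with a two-finger parallel gripper is mounted at the origin on the work surface. World frame = base frame: x ahead of the robot, y to its left, z up, the work surface at z = 0. Lengths are in m, angles in degrees, forces in N, time in s.
With the tool pointing down it reaches from about 0.425 to 0.875 m from the base axis. Payload 4.7 kg.
Tool frame: the origin (TCP) lies on the centre line of the jaws, within the pads' length; the fingertips stand 25 mm ahead of it and the grasp point (between the pads) lies 6 mm ahead of it; y points along the fingers, z is the direction in which the jaws open and shut, and the axes are right-handed (so a half turn about y gives the same grasp; the last joint's range is limited). The gripper opens to 85 mm and grips with 20 to 120 N. Pads are 22 mm wide; open, the fingers measure 114 mm over their backs; the gripper's body (76 mm by 85 mm) begins 54 mm behind the grasp point. The pads swing forward as they close: fully open they stand 13 mm farther back than shut.
Start: joints at [-70.01, 18.392, -4.016, 83.108, 1.295, 78.541, -3.26], TCP at [0.214, 0.614, 0.233] pointing down, gripper open.
Joint ranges: [-163.93, 163.93], [-17.29, 119.83], [-79.2, 71.16], [3.27, 140.29], [-89.18, 269.18], [5.43, 117.66], [-154.24, 154.24]. Speed limits (degrees/s): [147.25, 147.25, 180, 180, 180, 180, 180].

INTERFACE

Orientations are given as [roll, pitch, yaw] about the fixed x, y, z axes, in that order (R = Rz(yaw) Ry(pitch) Rx(roll)).
In Python, from bench import observe, grab_frame, calibration, hand_in gives the robot as it stands.
- The arm moves only by the tool servo_tool, never from a script. Its argument "rows" is a list that holds one entry, the list of rows, each a list of 7 numbers: the turn, a rotation vector about the tool's x, y, z normalised to -1 to 1, where 1 is 0.15 rad, then the shift along the tool's x, y, z normalised to -1 to 1, where 1 is 20 mm, then the opening, from 0 (shut) to 1 (fully open). A call has 1 to 10 rows; each row shifts and turns the commanded pose from where the row before left it, along the tool's axes as they then stand; what a row does not reach is not made up. A row lasts 1/10 s, in which the tool goes at most 50 mm and 8.59 degrees, less where a joint would pass 70% of its speed; a pose out of reach is approached as far as the arm can. A call with a number of a shift or a turn outside -1 to 1 is refused whole. A call with a gripper value outside its range is refused whole. The fingers move at their own pace and stop on an object; "squeeze" is the grip in N (left out, the last holds). Time passes only in rows, so rows that do not move let the fingers close. It gives the time, the measured TCP pose, the force and the opening at its end, in the units of the state.
- observe(): the state, without advancing time (a new reading comes with each control period).
- grab_frame(name): name is "scene" or "side" or "wrist"; returns (picture, depth): 420x560x3 uint8, red, green, blue; 420x560 float32, m along the optical axis (not along the pixel's ray), 0 where there is no reading.
- calibration(name): a dict with "camera_matrix" (3x3 intrinsics, pixels), "cam_to_world" (4x4, takes a point from camera to world coordinates). Camera axes: x right, y down, z forward; pixel columns grow to the right and rows downward; lengths in m; the calibration is good to about 2 mm. The wrist camera is an equidistant fisheye: a pixel r from the principal point sees the ray r / f radians off the axis. A picture is of the moment at which its call begins: read the wrist's pose just before it. calibration takes no time and is no camera call; for the wrist camera it gives the pose at the moment of the call.
- hand_in(): hands the job in, once; it reports no verdict.
The state is a dict: "t": time; "joint_pos": joint angles; "joint_velocities": joint speeds; "joint_torque": joint torques, N m; "ee_pos": TCP position; "tcp_rot": TCP orientation; "contact_force": force on the tool from outside, world axes, zero at the start; "ft_torque": the same for the moment, N m; "opening": finger opening in m.
Only numpy, scipy, OpenCV 4.12 (cv2) and the standard library are available. Lean on these libraries where they do the work, as an engineer would, in place of code of your own. Each camera call takes 0.05 s, during which the arm holds its last target.

## Working session

There is one attempt and no reset: what is moved stays moved. The work goes in short steps, Python scripts to look and compute and a tool call to move; the robot and the scene stay as the last step left them, time stands still between calls to the robot, and variables do not carry over. Pictures are saved under pics/ and viewed, and the job is handed in when it is done.

Besides the shell and the picture viewer there is one more tool, called after "Emit:" by a JSON object that holds its "api" and its "payload". servo_tool: Moves the arm, as the interface text tells. Its arguments: {"type":"object","properties":{"rows":{"type":"array"},"squeeze":{"type":"number"}},"required":["rows"]}

```bash
mkdir -p pics; ls; cat > h.py <<'E'
import numpy as np, cv2
from bench import observe, grab_frame, calibration, hand_in
def save(n,p): cv2.imwrite('pics/'+n+'.png', cv2.cvtColor(p,cv2.COLOR_RGB2BGR))
def snap(name,n):
    c=calibration(name); p,d=grab_frame(name); save(n,p); np.savez('pics/'+n,d=d,p=p,K=c['camera_matrix'],T=c['cam_to_world']); return p,d,c
def cloud(n):
    z=np.load('pics/'+n+'.npz'); d=z['d'];K=z['K'];T=z['T']
    v,u=np.mgrid[:d.shape[0],:d.shape[1]]
    P=np.stack([(u-K[0,2])/K[0,0]*d,(v-K[1,2])/K[1,1]*d,d],-1)@T[:3,:3].T+T[:3,3]
    P[d==0]=np.nan
    return z['p'],P
E
python3 - <<'E'
from h import *
print(observe())
for n in ['scene','side','wrist']: 
    p,d,c=snap(n,n+'0'); print(n,c)
E
```

```text
pics
{'t': 0.0, 'joint_pos': array([-70.01096008,  18.43855638,  -4.01304855,  83.17594959,
         1.2939925 ,  78.54009377,  -3.26075769]), 'joint_velocities': array([-0.01400178, -0.08589132, -0.01388762,  0.09448192, -0.02216609,
       -0.01133894, -0.03305474]), 'joint_torque': array([-4.14100232e-04, -4.93586361e+01, -3.82121578e-01, -3.14336228e+01,
        1.32404856e-02,  1.14920520e-02, -4.97085551e-06]), 'ee_pos': array([0.21345172, 0.61338337, 0.23201967]), 'tcp_rot': array([-9.01094228e+01, -5.58704544e-03, -1.91825768e+01]), 'contact_force': array([-0.30986131, -0.58537828,  0.19456674]), 'ft_torque': array([-0.00474524, -0.00276713, -0.04583433]), 'opening': 0.08544209180574008}
scene {'camera_matrix': array([[405.51640446,   0.        , 281.00208699],
       [  0.        , 405.51640446, 203.74530766],
       [  0.        ,   0.        ,   1.        ]]), 'cam_to_world': array([[ 0.84700516,  0.36349403, -0.38788445,  0.99022141],
       [ 0.53119477, -0.55081   ,  0.6437705 , -0.71573556],
       [ 0.0203561 , -0.75131913, -0.65962504,  0.87546579],
       [ 0.      
[... 217 characters left out ...]
  ]]), 'cam_to_world': array([[ 0.80864763, -0.35520435,  0.4689551 , -0.07033983],
       [-0.58794129, -0.51553186,  0.62333935, -0.76475556],
       [ 0.02034845, -0.77977995, -0.62572292,  0.90097355],
       [ 0.        ,  0.        ,  0.        ,  1.        ]])}
wrist {'camera_matrix': array([[325.1922621,   0.       , 284.1229015],
       [  0.       , 325.1922621, 212.4860929],
       [  0.       ,   0.       ,   1.       ]]), 'cam_to_world': array([[ 0.32934563,  0.89363352,  0.30487799,  0.13296945],
       [ 0.94420725, -0.31100906, -0.10837914,  0.6409832 ],
       [-0.00203142,  0.32356221, -0.94620472,  0.37316723],
       [ 0.        ,  0.        ,  0.        ,  1.        ]])}
```

View pics/scene0.png

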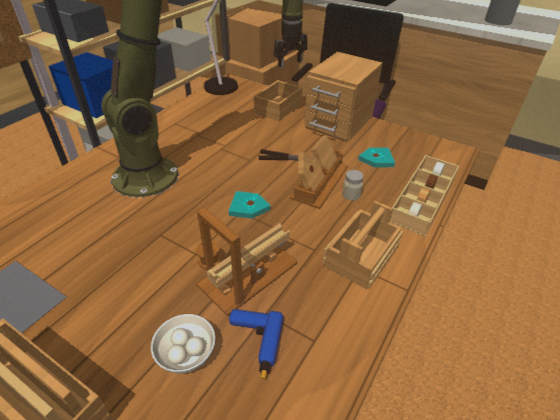

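View pics/side0.png

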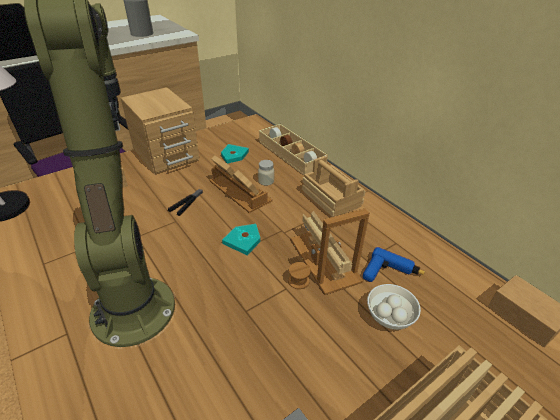

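View pics/wrist0.png

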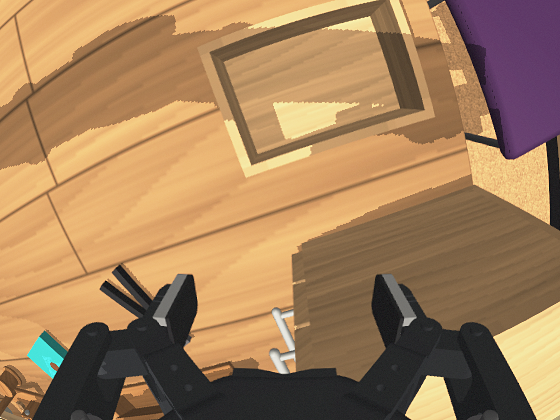

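The stand is at scene (318,170) and side (240,180). The rocker is at scene (245,262). Two turquoise look-alikes lie flat at scene (250,204) and (377,156). I'll enlarge the stand and the rocker.

```bash
python3 - <<'E'
import cv2,numpy as np
a=cv2.imread('pics/scene0.png');b=cv2.imread('pics/side0.png')
f=lambda x:cv2.resize(x,(400,300),interpolation=cv2.INTER_CUBIC)
cv2.imwrite('pics/crop0.png',np.vstack([np.hstack([f(a[130:215,275:388]),f(b[140:225,190:303])]),np.hstack([f(a[200:311,180:328]),f(b[200:305,250:390])])]))
E
```

```text
(no output)
```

View pics/crop0.png

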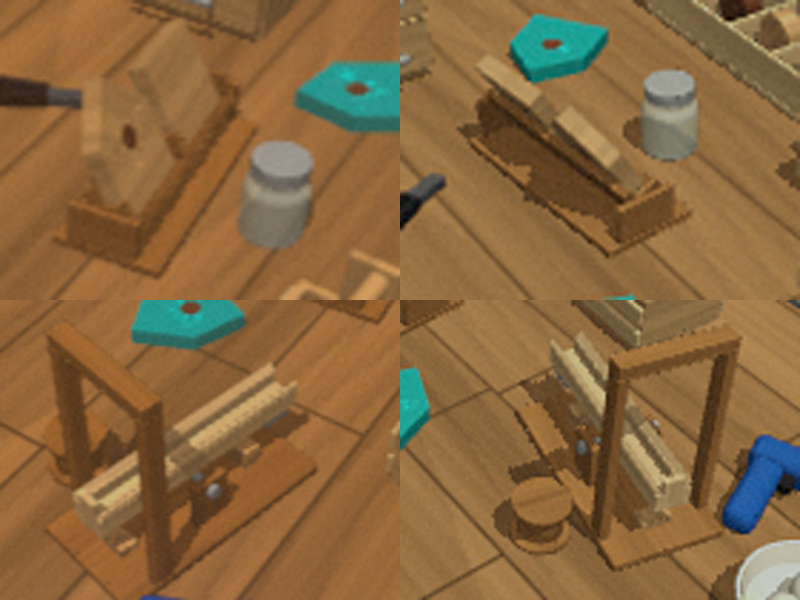

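```bash
python3 - <<'E'
from h import *
Ps=[];Cs=[]
for n in ['scene0','side0']:
    p,P=cloud(n)
    for (u,v) in ([(312,167),(320,178),(325,150),(245,262),(290,232)] if n=='scene0' else [(240,180),(325,245),(310,215)]): print(n,u,v,P[v,u].round(3))
    m=np.isfinite(P).all(-1); Ps.append(P[m]);Cs.append(p[m])
P=np.vstack(Ps);C=np.vstack(Cs)
# topdown 1px=1.25mm
x0,y0,s=0.25,-0.45,0.00125
W,H=800,560
m=(P[:,2]<0.4)&(P[:,2]>-.02)
P=P[m];C=C[m];o=np.argsort(P[:,2]);P=P[o];C=C[o]
# columns = y , rows = x (x up)
u=((P[:,1]-y0)/s).astype(int);v=((0.85-P[:,0])/s).astype(int)
ok=(u>=0)&(u<W)&(v>=0)&(v<H)
im=np.zeros((H,W,3),np.uint8);hm=np.zeros((H,W),np.float32)
im[v[ok],u[ok]]=C[ok];hm[v[ok],u[ok]]=P[ok,2]
k=np.ones((2,2));im=cv2.dilate(im,k)
save('top',im)
hh=cv2.applyColorMap((np.clip(cv2.dilate(hm,k)/0.24,0,1)*255).astype(np.uint8),cv2.COLORMAP_JET)
cv2.imwrite('pics/toph.png',hh)
E
```

```text
scene0 312 167 [0.52  0.255 0.096]
scene0 320 178 [0.545 0.271 0.051]
scene0 325 150 [0.51  0.365 0.097]
scene0 245 262 [ 0.569 -0.185  0.086]
scene0 290 232 [ 0.567  0.045 -0.001]
side0 240 180 [0.488 0.23  0.114]
side0 325 245 [ 0.478 -0.23   0.169]
side0 310 215 [ 0.662  0.042 -0.   ]
```

View pics/top.png

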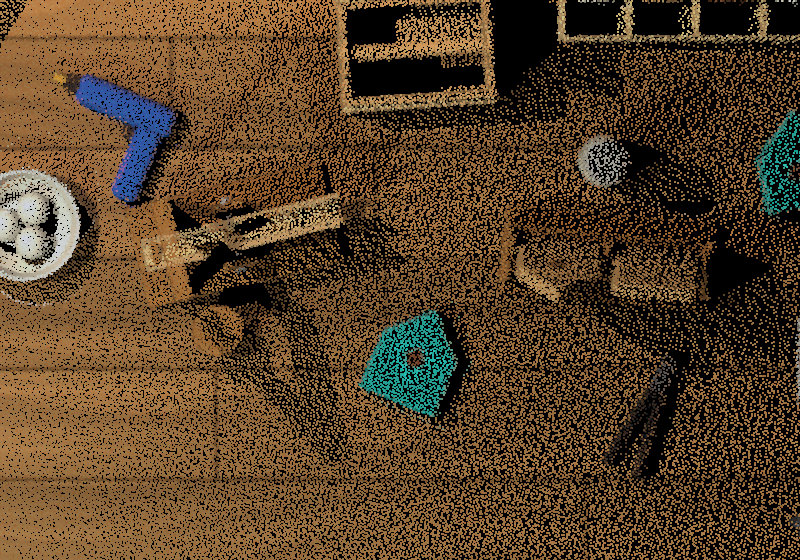

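View pics/toph.png

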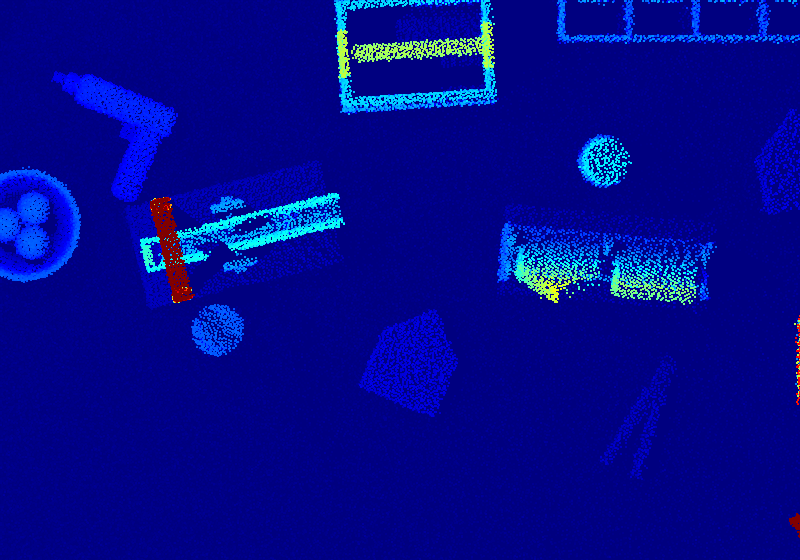

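```bash
cat > fit.py <<'E'
from h import *
Ps=[];Cs=[]
def fit_rocker(ns=('scene0','side0')):
    P=[]
    for n in ns:
        p,Q=cloud(n);Q=Q[np.isfinite(Q).all(-1)];P.append(Q)
    for i,Q in enumerate(P):
        b=Q[(Q[:,2]>0.235)&(Q[:,2]<0.30)&(Q[:,0]>.4)&(Q[:,0]<.68)&(Q[:,1]>-.33)&(Q[:,1]<-.15)]
        r=cv2.minAreaRect((b[:,:2]*1000).astype(np.float32)); print('beam',ns[i],len(b),r,b[:,2].max())
        l=Q[(Q[:,2]>0.086)&(Q[:,2]<0.098)&(Q[:,0]>.48)&(Q[:,0]<.66)&(Q[:,1]>-.30)&(Q[:,1]<0.03)]
        r=cv2.minAreaRect((l[:,:2]*1000).astype(np.float32)); print('lips',ns[i],len(l),r,cv2.boxPoints(r).round(1).tolist(),np.median(l[:,2]))
def fit_stand(n='scene0',box=(0.46,.60,.19,.31)):
    for n in ('scene0','side0'):
        p,Q=cloud(n)
        m=np.isfinite(Q).all(-1);Q=Q[m]
        for nm,(y0,y1) in dict(gable=(.19,.30),plain=(.31,.43)).items():
            b=Q[(Q[:,2]>0.07)&(Q[:,2]<0.16)&(Q[:,0]>.46)&(Q[:,0]<.58)&(Q[:,1]>y0)&(Q[:,1]<y1)]
            rng=np.random.default_rng(0);best=None
            for _ in range(500):
                a=b[rng.choice(len(b),3,False)];nn=np.cross(a[1]-a[0],a[2]-a[0]);L=np.linalg.norm(nn)
                if L<1e-6: continue
                nn/=L
                if nn[2]<0: nn=-nn
                # face normal: expected (cos30,0,sin30)
                if nn@[.866,0,.5]<.95: continue
                k=abs((b-a[0])@nn)<.0025
                if best is None or k.sum()>best.sum(): best=k
            if best is None: print(n,nm,'none');continue
            f=b[best];c=f.mean(0);nn=np.linalg.svd(f-c)[2][2];nn*=np.sign(nn[2])
            if nn[0]<0: nn=-nn
            tilt=np.degrees(np.arcsin(nn[2]));yaw=np.degrees(np.arctan2(nn[1],nn[0]))
            print(n,nm,len(f),'c',c.round(4),'n',nn.round(3),'tilt',tilt.round(2),'yaw',yaw.round(2))
            ey=np.array([-np.sin(np.radians(yaw)),np.cos(np.radians(yaw)),0]); ez=np.cross(nn,ey)
            ez*=np.sign(ez[2])
            s=f@ey;t=f@ez
            print('  y range',np.percentile(s,[0,1,99,100]).round(4),'z range',np.percentile(t,[0,1,99,100]).round(4), 'nd',(c@nn).round(4))
if __name__=='__main__': fit_rocker(); fit_stand()
E
python3 fit.py
```

```text
beam scene0 536 ((538.2645874023438, -235.37716674804688), (23.416654586791992, 130.6685791015625), 76.55915069580078) 0.25037647903399063
lips scene0 584 ((578.2113037109375, -154.59356689453125), (254.49757385253906, 119.85902404785156), 66.8888168334961) [[473.1000061035156, -248.10000610351562], [583.4000244140625, -295.20001220703125], [683.2999877929688, -61.099998474121094], [573.0, -14.0]] 0.09142264650868609
beam side0 414 ((538.4920654296875, -236.59860229492188), (26.41000747680664, 129.91883850097656), 75.05944061279297) 0.25090027258912606
lips side0 353 ((543.0341796875, -148.04774475097656), (252.3738250732422, 119.21998596191406), 87.48052978515625) [[477.8999938964844, -271.5], [597.0, -276.70001220703125], [608.0999755859375, -24.600000381469727], [489.0, -19.399999618530273]] 0.09181572418668082
scene0 gable 345 c [0.5164 0.2459 0.1023] n [0.859 0.084 0.505] tilt 30.35 yaw 5.6
  y range [0.1451 0.1465 0.2445 0.2474] z range [-0.2208 -0.2203 -0.1346 -0.1297] nd 0.5159
scene0 plain 264 c [0.5073 0.3651 0.0984] n [0.86  0.082 0.504] tilt 30.26 yaw 5.44
  y range [0.2653 0.2681 0.3691 0.3697] z range [-0.2191 -0.2185 -0.1565 -0.1555] nd 0.5157
side0 gable 90 c [0.4967 0.238  0.0998] n [0.879 0.092 0.468] tilt 27.93 yaw 5.97
  y range [0.1413 0.1425 0.2443 0.2446] z range [-0.1888 -0.1879 -0.1088 -0.1082] nd 0.505
side0 plain 77 c [0.4876 0.3613 0.0972] n [0.887 0.099 0.451] tilt 26.83 yaw 6.36
  y range [0.2577 0.2579 0.3618 0.3642] z range [-0.1803 -0.1802 -0.1268 -0.1259] nd 0.512
```

```bash
cat > fit2.py <<'E'
from h import *
from scipy.optimize import least_squares
def tray(n):
    p,Q=cloud(n);Q=Q[np.isfinite(Q).all(-1)]
    a=np.radians(-103);c=np.array([.5385,-.2360])
    for it in range(4):
        d=np.array([np.cos(a),np.sin(a)]);e=np.array([-d[1],d[0]])
        X=(Q[:,:2]-c)@d;Y=(Q[:,:2]-c)@e
        l=(Q[:,2]>.089)&(Q[:,2]<.096)&(X>-.225)&(X<-.02)&(abs(Y)<.032)
        x,y=X[l],Y[l]
        # symmetric lips: y= b+ k x +- w
        r=least_squares(lambda q: np.minimum(abs(y-q[0]-q[1]*x-q[2]),abs(y-q[0]-q[1]*x+q[2])),[0,0,.02],loss='soft_l1',f_scale=.001)
        a+=r.x[1]*.9; c=c+e*r.x[0]*.9
    print(n,l.sum(),'yaw',np.degrees(a),'pt',c,r.x)
    yy=y-r.x[0]-r.x[1]*x
    print(' y pct',np.percentile(yy,[0,2,25,50,75,98,100]).round(4),'x',np.percentile(x,[0,1,99,100]).round(4))
    b=(Q[:,2]>.24)&(abs(X)<.05)&(abs(Y)<.1)
    print(' beam X',np.percentile(X[b],[1,50,99]).round(4),'Y',np.percentile(Y[b],[1,99]).round(4))
for n in ('scene0','side0'): tray(n)
E
python3 fit2.py
```

```text
scene0 231 yaw -103.71405670891458 pt [ 0.5389086  -0.23609479] [ 3.51816362e-07 -1.29800313e-05  1.71678519e-02]
 y pct [-0.0228 -0.0211 -0.0181 -0.0156  0.0161  0.0191  0.0202] x [-0.2178 -0.215  -0.0211 -0.0205]
 beam X [-0.0113  0.0013  0.0108] Y [-0.0623  0.0632]
side0 148 yaw -103.56835073397453 pt [ 0.53775102 -0.23582636] [-8.14885782e-07 -1.03211993e-05  1.69445103e-02]
 y pct [-0.0193 -0.019  -0.0159  0.015   0.0177  0.0215  0.0225] x [-0.2156 -0.2131 -0.0216 -0.0206]
 beam X [-0.011   0.0035  0.0122] Y [-0.0631  0.0627]
```

```bash
cat > plan.py <<'E'
from h import *
from scipy.spatial.transform import Rotation as Ro
YS=np.radians(5.5); ex=np.array([np.cos(YS),np.sin(YS),0]);ey=np.array([-np.sin(YS),np.cos(YS),0]);ez=np.array([0,0,1.])
B=np.array([.5426,.2493,.035])
xb=np.cos(np.pi/6)*ex+.5*ez; zb=-.5*ex+np.cos(np.pi/6)*ez; yb=ey
RG=np.stack([-yb,-zb,xb],1)
G=B+.088*zb
YR=np.radians(-103.65); d=np.array([np.cos(YR),np.sin(YR),0]); e=np.array([-d[1],d[0],0])
PIV=np.array([.5572,-.1583,0.070])
# board x along e-ish pointing +world x
xr=e.copy(); 
if xr[0]<0: xr=-xr
RR=np.stack([np.cross(-ez,xr),-ez,xr],1)
def L(x,y,z): return PIV+x*d+y*xr+np.array([0,0,z])
def cur():
    o=observe(); return o['ee_pos'],Ro.from_euler('xyz',o['tcp_rot'],degrees=True).as_matrix()
def rows(p1,R1,p0=None,R0=None,step=.019,turn=.14):
    if p0 is None: p0,R0=cur()
    rv=Ro.from_matrix(R0.T@R1).as_rotvec()
    n=int(np.ceil(max(np.abs(p1-p0).max()*0+np.linalg.norm(p1-p0)/step,np.linalg.norm(rv)/turn,1)))
    print('dist',np.linalg.norm(p1-p0).round(4),'rotdeg',np.degrees(np.linalg.norm(rv)).round(2),'n',n,'local shift mm',(R0.T@(p1-p0)*1000).round(1),'rv',rv.round(4))
    R=R0
    out=[]
    for i in range(n):
        s=R.T@((p1-p0)/n)/.02; out.append(np.r_[rv/n/.15,s].round(2).tolist()); R=R@Ro.from_rotvec(rv/n).as_matrix()
    for r in out: print(r)
def st():
    o=observe(); print('t',round(o['t'],2),o['ee_pos'].round(4),o['tcp_rot'].round(2),'F',o['contact_force'].round(2),'op',round(o['opening'],4))
E
python3 - <<'E'
from plan import *
print(G,RG,RR,Ro.from_matrix(RG).as_euler('xyz',degrees=True),Ro.from_matrix(RR).as_euler('xyz',degrees=True))
p,R=cur()
rows(p+[.05,-.03,.05],R)
rows(G+.1*zb,RG,p+[.05,-.03,.05],R)
E
```

```text
[0.49880257 0.24508279 0.11121024] [[ 0.09584575  0.4976981   0.86203839]
 [-0.9953962   0.04792288  0.08300486]
 [-0.         -0.8660254   0.5       ]] [[-0.23599022 -0.          0.97175543]
 [-0.97175543 -0.         -0.23599022]
 [ 0.         -1.          0.        ]] [-60.    0.  -84.5] [ -90.      0.   -103.65]
dist 0.0768 rotdeg 0.0 n 5 local shift mm [ 57.1 -50.  -12. ] rv [0. 0. 0.]
[0.0, 0.0, 0.0, 0.57, -0.5, -0.12]
[0.0, 0.0, 0.0, 0.57, -0.5, -0.12]
[0.0, 0.0, 0.0, 0.57, -0.5, -0.12]
[0.0, 0.0, 0.0, 0.57, -0.5, -0.12]
[0.0, 0.0, 0.0, 0.57, -0.5, -0.12]
dist 0.3992 rotdeg 71.21 n 22 local shift mm [ 288.    84.9 -263.1] rv [ 0.4664  1.113  -0.2973]
[0.14, 0.34, -0.09, 0.65, 0.19, -0.6]
[0.14, 0.34, -0.09, 0.68, 0.19, -0.57]
[0.14, 0.34, -0.09, 0.71, 0.19, -0.54]
[0.14, 0.34, -0.09, 0.73, 0.19, -0.5]
[0.14, 0.34, -0.09, 0.75, 0.19, -0.47]
[0.14, 0.34, -0.09, 0.77, 0.19, -0.44]
[0.14, 0.34, -0.09, 0.79, 0.19, -0.4]
[0.14, 0.34, -0.09, 0.81, 0.19, -0.36]
[0.14, 0.34, -0.09, 0.82, 0.19, -0.33]
[0.14, 0.34, -0.09, 0.84, 0.2, -0.29]
[0.14, 0.34, -0.09, 0.85, 0.2, -0.25]
[0.14, 0.34, -0.09, 0.86, 0.21, -0.21]
[0.14, 0.34, -0.09, 0.86, 0.22, -0.17]
[0.14, 0.34, -0.09, 0.87, 0.23, -0.13]
[0.14, 0.34, -0.09, 0.87, 0.24, -0.09]
[0.14, 0.34, -0.09, 0.87, 0.25, -0.06]
[0.14, 0.34, -0.09, 0.87, 0.26, -0.02]
[0.14, 0.34, -0.09, 0.87, 0.27, 0.02]
[0.14, 0.34, -0.09, 0.86, 0.28, 0.06]
[0.14, 0.34, -0.09, 0.85, 0.3, 0.1]
[0.14, 0.34, -0.09, 0.84, 0.31, 0.13]
[0.14, 0.34, -0.09, 0.83, 0.32, 0.17]
```

Target: the pine board with the dark inlay at scene (312,167), leaning in the stand's bay nearer the rocker. The turquoise house shapes at (250,204) and (377,156) are lying flat and are the wrong colour. The plain board is at (325,150). The enlarged crop above confirms this.

Emit:
{"api": "servo_tool", "payload": {"rows": [[[0, 0, 0, 0.57, -0.5, -0.12, 0.8], [0, 0, 0, 0.57, -0.5, -0.12, 0.8], [0, 0, 0, 0.57, -0.5, -0.12, 0.8], [0, 0, 0, 0.57, -0.5, -0.12, 0.8], [0, 0, 0, 0.57, -0.5, -0.12, 0.8], [0.14, 0.34, -0.09, 0.65, 0.19, -0.6, 0.7], [0.14, 0.34, -0.09, 0.68, 0.19, -0.57, 0.7], [0.14, 0.34, -0.09, 0.71, 0.19, -0.54, 0.7], [0.14, 0.34, -0.09, 0.73, 0.19, -0.5, 0.7], [0.14, 0.34, -0.09, 0.75, 0.19, -0.47, 0.7]]], "squeeze": 40}}

```text
t: 1.15
ee_pos: [0.3066, 0.5048, 0.2644]
tcp_rot: [-83.5, -3.1, -34.2]
contact_force: [0.1, -0.9, 0.2]
opening: 0.0596
```

Emit:
{"api": "servo_tool", "payload": {"rows": [[[0.14, 0.34, -0.09, 0.77, 0.19, -0.44, 0.7], [0.14, 0.34, -0.09, 0.79, 0.19, -0.4, 0.7], [0.14, 0.34, -0.09, 0.81, 0.19, -0.36, 0.7], [0.14, 0.34, -0.09, 0.82, 0.19, -0.33, 0.7], [0.14, 0.34, -0.09, 0.84, 0.2, -0.29, 0.7], [0.14, 0.34, -0.09, 0.85, 0.2, -0.25, 0.7], [0.14, 0.34, -0.09, 0.86, 0.21, -0.21, 0.7], [0.14, 0.34, -0.09, 0.86, 0.22, -0.17, 0.7]]]}}

```text
t: 1.95
ee_pos: [0.3734, 0.3797, 0.2337]
tcp_rot: [-72.1, -4.2, -58.3]
contact_force: [-0.3, 0.6, 0.2]
opening: 0.0597
```

```bash
python3 - <<'E'
from plan import *
st(); rows(G+.1*zb,RG)
E
```

```text
t 1.95 [0.3734 0.3797 0.2337] [-72.12  -4.19 -58.34] F [-0.3   0.56  0.19] op 0.0597
dist 0.1626 rotdeg 28.68 n 9 local shift mm [155.3  42.4 -22.9] rv [ 0.1911  0.447  -0.1197]
[0.14, 0.33, -0.09, 0.86, 0.24, -0.13]
[0.14, 0.33, -0.09, 0.87, 0.24, -0.09]
[0.14, 0.33, -0.09, 0.87, 0.25, -0.05]
[0.14, 0.33, -0.09, 0.86, 0.27, -0.01]
[0.14, 0.33, -0.09, 0.86, 0.28, 0.02]
[0.14, 0.33, -0.09, 0.85, 0.29, 0.06]
[0.14, 0.33, -0.09, 0.85, 0.3, 0.1]
[0.14, 0.33, -0.09, 0.84, 0.32, 0.13]
[0.14, 0.33, -0.09, 0.82, 0.33, 0.16]
```

Emit:
{"api": "servo_tool", "payload": {"rows": [[[0.14, 0.33, -0.09, 0.86, 0.24, -0.13, 0.7], [0.14, 0.33, -0.09, 0.87, 0.24, -0.09, 0.7], [0.14, 0.33, -0.09, 0.87, 0.25, -0.05, 0.7], [0.14, 0.33, -0.09, 0.86, 0.27, -0.01, 0.7], [0.14, 0.33, -0.09, 0.86, 0.28, 0.02, 0.7], [0.14, 0.33, -0.09, 0.85, 0.29, 0.06, 0.7], [0.14, 0.33, -0.09, 0.85, 0.3, 0.1, 0.7], [0.14, 0.33, -0.09, 0.84, 0.32, 0.13, 0.7], [0.14, 0.33, -0.09, 0.82, 0.33, 0.16, 0.7], [0, 0, 0, 0, 0, 0, 0.7]]]}}

```text
t: 2.95
ee_pos: [0.449, 0.2389, 0.1968]
tcp_rot: [-60.2, -0.3, -84.5]
contact_force: [-0.5, 0.6, -0.1]
opening: 0.0594
```

```bash
python3 - <<'E'
from plan import *
st(); rows(G+.1*zb,RG); snap('wrist','wrist1')
E
```

```text
t 2.95 [0.449  0.2389 0.1968] [-60.22  -0.28 -84.53] F [-0.46  0.59 -0.1 ] op 0.0594
dist 0.0018 rotdeg 0.36 n 1 local shift mm [-1.4 -0.8  0.7] rv [0.0039 0.002  0.0044]
[0.03, 0.01, 0.03, -0.07, -0.04, 0.04]
```

View pics/wrist1.png

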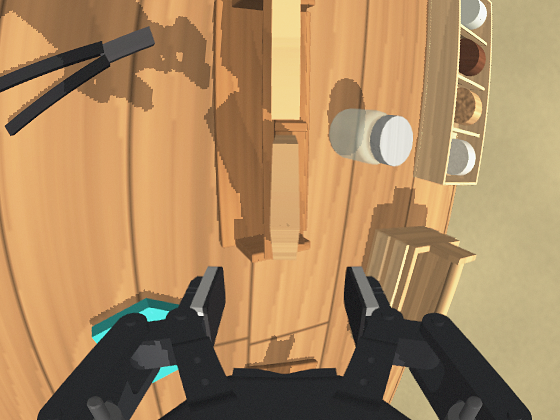

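The wrist view shows the gable board edge-on at (284,190). The jaws at (213,290) and (355,290) are centred on it, and the plain board is above at (287,60). I'll check the offset in tool axes with depth.

```bash
cat >> plan.py <<'E'
def wcloud(n):
    z=np.load('pics/'+n+'.npz'); dd=z['d'];K=z['K'];T=z['T']
    v,u=np.mgrid[:dd.shape[0],:dd.shape[1]]
    a=(u-K[0,2])/K[0,0];b=(v-K[1,2])/K[1,1];r=np.hypot(a,b)
    th=r; k=np.where(r>1e-9,np.tan(np.minimum(th,1.45))/np.maximum(r,1e-9),1)
    P=np.stack([a*k*dd,b*k*dd,dd],-1)@T[:3,:3].T+T[:3,3]
    P[(dd==0)|(th>1.4)]=np.nan
    return z['p'],P
E
python3 - <<'E'
from plan import *
p,P=wcloud('wrist1')
c,R=cur()
Q=(P-B)@np.stack([xb,yb,zb],1)
for v in (140,160,180,200,220,235,245,253):
    row=Q[v]; 
    print(v,[ (u,(row[u]*1000).round(0).tolist()) for u in range(258,312,4)][2:12])
# points of gable edge: |x|<15, y in -50..50, z>76
m=np.isfinite(Q).all(-1)&(abs(Q[...,0])<.025)&(abs(Q[...,1])<.06)&(Q[...,2]>.08)&(Q[...,2]<.14)
q=Q[m]; print(m.sum(),np.percentile(q,[1,50,99],axis=0).round(4))
E
```

```text
140 [(266, [-19.0, 51.0, 46.0]), (270, [-15.0, 51.0, 46.0]), (274, [-11.0, 52.0, 54.0]), (278, [-8.0, 52.0, 54.0]), (282, [-5.0, 52.0, 54.0]), (286, [-1.0, 52.0, 53.0]), (290, [2.0, 52.0, 52.0]), (294, [6.0, 52.0, 54.0]), (298, [11.0, 46.0, -0.0]), (302, [15.0, 46.0, 1.0])]
160 [(266, [-19.0, 33.0, 46.0]), (270, [-15.0, 33.0, 46.0]), (274, [-10.0, 41.0, 88.0]), (278, [-7.0, 41.0, 88.0]), (282, [-4.0, 40.0, 87.0]), (286, [-1.0, 40.0, 87.0]), (290, [2.0, 40.0, 87.0]), (294, [5.0, 41.0, 88.0]), (298, [11.0, 26.0, 1.0]), (302, [15.0, 26.0, 2.0])]
180 [(266, [-19.0, 15.0, 45.0]), (270, [-15.0, 15.0, 45.0]), (274, [-10.0, 28.0, 101.0]), (278, [-7.0, 28.0, 100.0]), (282, [-4.0, 28.0, 101.0]), (286, [-1.0, 28.0, 101.0]), (290, [2.0, 28.0, 101.0]), (294, [5.0, 28.0, 100.0]), (298, [7.0, 28.0, 101.0]), (302, [15.0, 5.0, 3.0])]
200 [(266, [-19.0, -3.0, 47.0]), (270, [-16.0, -4.0, 46.0]), (274, [-10.0, 16.0, 111.0]), (278, [-7.0, 16.0, 111.0]), (282, [-4.0, 17.0, 112.0]), (286, [-1.0, 16.0, 111.0]), (290, [2.0, 17.0, 112.0]), (294, [4.0, 16.0, 110.0]), (298, [7.0, 17.0, 112.0]), (302, [16.0, -17
[... 538 characters left out ...]
0]), (302, [17.0, -56.0, 4.0])]
245 [(266, [-20.0, -48.0, 47.0]), (270, [-16.0, -48.0, 46.0]), (274, [-10.0, -22.0, 103.0]), (278, [-7.0, -22.0, 102.0]), (282, [-4.0, -22.0, 102.0]), (286, [-1.0, -22.0, 103.0]), (290, [2.0, -22.0, 102.0]), (294, [5.0, -22.0, 104.0]), (298, [11.0, -57.0, 28.0]), (302, [15.0, -57.0, 27.0])]
253 [(266, [-20.0, -57.0, 47.0]), (270, [-16.0, -57.0, 46.0]), (274, [-11.0, -35.0, 90.0]), (278, [-8.0, -35.0, 90.0]), (282, [-4.0, -36.0, 90.0]), (286, [-1.0, -36.0, 89.0]), (290, [2.0, -36.0, 89.0]), (294, [6.0, -36.0, 89.0]), (298, [15.0, -104.0, -48.0]), (302, [20.0, -105.0, -52.0])]
3010 [[-0.0118 -0.0429  0.0805]
 [-0.0019  0.0144  0.1062]
 [ 0.0078  0.0472  0.1264]]
```

```bash
python3 - <<'E'
from plan import *
rows(G-.0012*xb+.001*yb,RG)
E
```

```text
dist 0.0998 rotdeg 0.32 n 6 local shift mm [-1.  99.8 -0.6] rv [0.0033 0.0038 0.0023]
[0.0, 0.0, 0.0, -0.01, 0.83, -0.0]
[0.0, 0.0, 0.0, -0.01, 0.83, -0.01]
[0.0, 0.0, 0.0, -0.01, 0.83, -0.01]
[0.0, 0.0, 0.0, -0.01, 0.83, -0.01]
[0.0, 0.0, 0.0, -0.01, 0.83, -0.01]
[0.0, 0.0, 0.0, -0.01, 0.83, -0.01]
```

Emit:
{"api": "servo_tool", "payload": {"rows": [[[0.02, 0.02, 0.015, 0, 0.6, 0, 0.7], [0, 0, 0, 0, 0.6, 0, 0.7], [0, 0, 0, 0, 0.6, 0, 0.7], [0, 0, 0, 0, 0.6, 0, 0.7], [0, 0, 0, -0.01, 0.6, -0.01, 0.7], [0, 0, 0, -0.01, 0.6, -0.01, 0.7], [0, 0, 0, -0.01, 0.6, -0.01, 0.7], [0, 0, 0, -0.01, 0.5, -0.01, 0.7], [0, 0, 0, -0.01, 0.3, 0, 0.7], [0, 0, 0, 0, 0, 0, 0.7]]]}}

```text
t: 4.0
ee_pos: [0.4976, 0.2469, 0.1091]
tcp_rot: [-60.1, -0.1, -84.4]
contact_force: [-0.3, 0.1, 0.3]
opening: 0.0599
```

```bash
python3 - <<'E'
from plan import *
st(); rows(G-.0012*xb+.001*yb,RG); snap('wrist','wrist2')
p,P=wcloud('wrist2')
c,R=cur()
Q=(P-B)@np.stack([xb,yb,zb],1)
m=np.isfinite(Q).all(-1)&(abs(Q[...,0])<.018)&(abs(Q[...,1])<.06)&(Q[...,2]>.08)&(Q[...,2]<.14)
q=Q[m]; print(m.sum(),np.percentile(q,[1,5,50,95,99],axis=0).round(4))
E
```

```text
t 4.0 [0.4976 0.2469 0.1091] [-6.007e+01 -8.000e-02 -8.440e+01] F [-0.34  0.09  0.29] op 0.0599
dist 0.0018 rotdeg 0.15 n 1 local shift mm [ 1.  -1.3  0.7] rv [0.0012 0.0022 0.0004]
[0.01, 0.01, 0.0, 0.05, -0.06, 0.04]
7107 [[-0.0119 -0.0341  0.0806]
 [-0.011  -0.0046  0.0831]
 [-0.0022  0.0208  0.1062]
 [ 0.0069  0.0449  0.1247]
 [ 0.0077  0.0475  0.1262]]
```

View pics/wrist2.png

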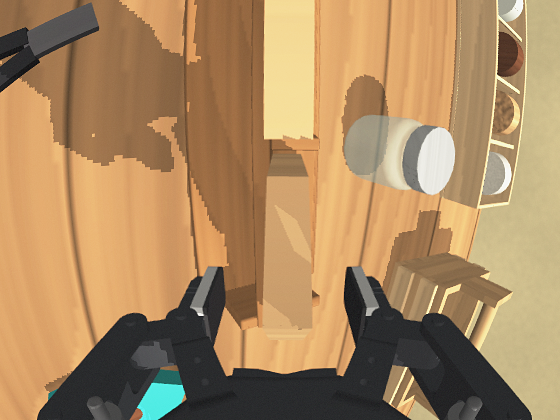

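The board, centred at about (286,300), sits between the jaws at 213 and 355. Closing now.

Emit:
{"api": "servo_tool", "payload": {"rows": [[[0, 0, 0, 0, -0.05, 0, 0.4], [0, 0, 0, 0, 0, 0, 0.2], [0, 0, 0, 0, 0, 0, 0], [0, 0, 0, 0, 0, 0, 0], [0, 0, 0, 0, 0, 0, 0], [0, 0, 0, 0, 0, 0, 0]]], "squeeze": 50}}

```text
t: 4.65
ee_pos: [0.4974, 0.2478, 0.1119]
tcp_rot: [-59.9, 0.0, -84.4]
contact_force: [-4.7, -0.9, 6.4]
opening: 0.0195
```

```bash
python3 - <<'E'
from plan import *
st()
p,R=cur(); rows(p+.06*zb+.002*xb,R); 
E
```

```text
t 4.65 [0.4974 0.2478 0.1119] [-5.993e+01  2.000e-02 -8.437e+01] F [-4.71 -0.86  6.39] op 0.0195
dist 0.06 rotdeg 0.0 n 4 local shift mm [ -0.1 -60.    2.1] rv [0. 0. 0.]
[0.0, 0.0, 0.0, -0.0, -0.75, 0.03]
[0.0, 0.0, 0.0, -0.0, -0.75, 0.03]
[0.0, 0.0, 0.0, -0.0, -0.75, 0.03]
[0.0, 0.0, 0.0, -0.0, -0.75, 0.03]
```

Emit:
{"api": "servo_tool", "payload": {"rows": [[[0, 0, 0, 0, -0.2, 0.02, 0], [0, 0, 0, 0, -0.5, 0.03, 0], [0, 0, 0, 0, -0.6, 0.03, 0], [0, 0, 0, 0, -0.6, 0.03, 0], [0, 0, 0, 0, -0.6, 0.03, 0], [0, 0, 0, 0, -0.7, 0, 0], [0, 0, 0, 0, -0.7, 0, 0], [0, 0, 0, 0, 0, 0, 0]]]}}

```text
t: 5.45
ee_pos: [0.4604, 0.2448, 0.1823]
tcp_rot: [-59.8, 0.1, -84.3]
contact_force: [-0.4, 0.9, -1.3]
opening: 0.0192
```

```bash
python3 - <<'E'
from plan import *
st(); snap('scene','scene1'); snap('side','side1')
a=cv2.imread('pics/scene1.png');b=cv2.imread('pics/side1.png')
f=lambda x:cv2.resize(x,(400,300),interpolation=cv2.INTER_CUBIC)
cv2.imwrite('pics/crop1.png',np.hstack([f(a[70:220,230:430]),f(b[80:230,160:360])]))
p,R=cur(); print(p)
T=L(-.07,0,.088+.085); print('above load',T)
up=np.array([.50,.23,.27]); rows(up,RG)
rows(T,RR,up,RG)
E
```

```text
t 5.45 [0.4604 0.2448 0.1823] [-59.84   0.11 -84.31] F [-0.45  0.88 -1.27] op 0.0192
[0.46039605 0.24386289 0.18029544]
above load [ 0.57371932 -0.09027712  0.243     ]
dist 0.099 rotdeg 0.14 n 6 local shift mm [ 17.7 -58.6  77.8] rv [-0.0005  0.002  -0.0014]
[-0.0, 0.0, -0.0, 0.15, -0.49, 0.65]
[-0.0, 0.0, -0.0, 0.15, -0.49, 0.65]
[-0.0, 0.0, -0.0, 0.15, -0.49, 0.65]
[-0.0, 0.0, -0.0, 0.15, -0.49, 0.65]
[-0.0, 0.0, -0.0, 0.15, -0.49, 0.65]
[-0.0, 0.0, -0.0, 0.15, -0.49, 0.65]
dist 0.3298 rotdeg 35.47 n 18 local shift mm [325.9  44.7  23.5] rv [-0.5187  0.3265 -0.0875]
[-0.19, 0.12, -0.03, 0.91, 0.12, 0.07]
[-0.19, 0.12, -0.03, 0.9, 0.13, 0.09]
[-0.19, 0.12, -0.03, 0.9, 0.13, 0.11]
[-0.19, 0.12, -0.03, 0.9, 0.13, 0.13]
[-0.19, 0.12, -0.03, 0.9, 0.13, 0.15]
[-0.19, 0.12, -0.03, 0.89, 0.13, 0.17]
[-0.19, 0.12, -0.03, 0.89, 0.13, 0.19]
[-0.19, 0.12, -0.03, 0.88, 0.13, 0.2]
[-0.19, 0.12, -0.03, 0.88, 0.13, 0.22]
[-0.19, 0.12, -0.03, 0.87, 0.12, 0.24]
[-0.19, 0.12, -0.03, 0.87, 0.12, 0.26]
[-0.19, 0.12, -0.03, 0.86, 0.12, 0.28]
[-0.19, 0.12, -0.03, 0.86, 0.11, 0.3]
[-0.19, 0.12, -0.03, 0.85, 0.11, 0.32]
[-0.19, 0.12, -0.03, 0.85, 0.1, 0.34]
[-0.19, 0.12, -0.03, 0.84, 0.1, 0.36]
[-0.19, 0.12, -0.03, 0.83, 0.09, 0.37]
[-0.19, 0.12, -0.03, 0.82, 0.08, 0.39]
```

View pics/crop1.png

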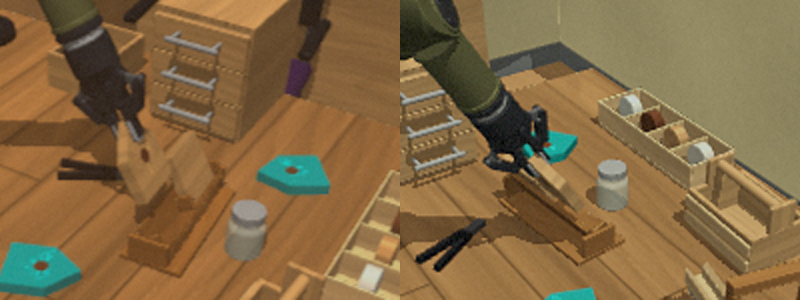

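The board is in the jaws and clear of the stand, with the gripper at crop (125,120). The plain board is still in its bay. Carrying it to above the tray.

Emit:
{"api": "servo_tool", "payload": {"rows": [[[0, 0, 0, 0.15, -0.49, 0.65, 0], [0, 0, 0, 0.15, -0.49, 0.65, 0], [0, 0, 0, 0.15, -0.49, 0.65, 0], [0, 0, 0, 0.15, -0.49, 0.65, 0], [0, 0, 0, 0.15, -0.49, 0.65, 0], [0, 0, 0, 0.15, -0.49, 0.65, 0], [-0.19, 0.12, -0.03, 0.91, 0.12, 0.07, 0], [-0.19, 0.12, -0.03, 0.9, 0.13, 0.09, 0], [-0.19, 0.12, -0.03, 0.9, 0.13, 0.11, 0], [-0.19, 0.12, -0.03, 0.9, 0.13, 0.13, 0]]]}}

```text
t: 6.55
ee_pos: [0.5174, 0.1574, 0.2636]
tcp_rot: [-66.7, 0.9, -88.6]
contact_force: [0.2, -0.5, -1.1]
opening: 0.0191
```

Emit:
{"api": "servo_tool", "payload": {"rows": [[[-0.19, 0.12, -0.03, 0.9, 0.13, 0.15, 0], [-0.19, 0.12, -0.03, 0.89, 0.13, 0.17, 0], [-0.19, 0.12, -0.03, 0.89, 0.13, 0.19, 0], [-0.19, 0.12, -0.03, 0.88, 0.13, 0.2, 0], [-0.19, 0.12, -0.03, 0.88, 0.13, 0.22, 0], [-0.19, 0.12, -0.03, 0.87, 0.12, 0.24, 0], [-0.19, 0.12, -0.03, 0.87, 0.12, 0.26, 0], [-0.19, 0.12, -0.03, 0.86, 0.12, 0.28, 0], [-0.19, 0.12, -0.03, 0.86, 0.11, 0.3, 0], [-0.19, 0.12, -0.03, 0.85, 0.11, 0.32, 0]]]}}

```text
t: 7.55
ee_pos: [0.5593, -0.0202, 0.2484]
tcp_rot: [-83.2, 1.1, -99.1]
contact_force: [0.8, -0.3, -2.6]
opening: 0.0192
```

```bash
python3 - <<'E'
from plan import *
st(); rows(L(-.07,0,.088+.085),RR)
E
```

```text
t 7.55 [ 0.5593 -0.0202  0.2484] [-83.2    1.07 -99.14] F [ 0.76 -0.33 -2.59] op 0.0192
dist 0.0718 rotdeg 8.19 n 4 local shift mm [67.   7.1 24.7] rv [-0.1179  0.0775 -0.0233]
[-0.2, 0.13, -0.04, 0.84, 0.09, 0.31]
[-0.2, 0.13, -0.04, 0.83, 0.08, 0.33]
[-0.2, 0.13, -0.04, 0.82, 0.08, 0.35]
[-0.2, 0.13, -0.04, 0.82, 0.07, 0.36]
```

Emit:
{"api": "servo_tool", "payload": {"rows": [[[-0.2, 0.13, -0.04, 0.84, 0.09, 0.31, 0], [-0.2, 0.13, -0.04, 0.83, 0.08, 0.33, 0], [-0.2, 0.13, -0.04, 0.82, 0.08, 0.35, 0], [-0.2, 0.13, -0.04, 0.82, 0.07, 0.36, 0], [0, 0, 0, 0, 0, 0, 0], [0, 0, 0, 0, 0, 0, 0], [0, 0, 0, 0, 0, 0, 0]]]}}

```text
t: 8.25
ee_pos: [0.5734, -0.0881, 0.2432]
tcp_rot: [-90.1, 0.1, -103.6]
contact_force: [1.0, 0.0, -2.9]
opening: 0.0191
```

```bash
python3 - <<'E'
from plan import *
st(); rows(L(-.07,0,.088+.085),RR)
for n in ('scene','side','wrist'): snap(n,n+'3')
a=cv2.imread('pics/scene3.png');b=cv2.imread('pics/side3.png')
f=lambda x:cv2.resize(x,(400,400),interpolation=cv2.INTER_CUBIC)
cv2.imwrite('pics/crop3.png',np.hstack([f(a[130:310,170:350]),f(b[120:300,230:410])]))
E
```

```text
t 8.25 [ 0.5734 -0.0881  0.2432] [-9.0060e+01  5.0000e-02 -1.0356e+02] F [ 0.99  0.05 -2.88] op 0.0191
dist 0.0022 rotdeg 0.12 n 1 local shift mm [2.1 0.2 0.8] rv [ 0.0011  0.0015 -0.0009]
[0.01, 0.01, -0.01, 0.1, 0.01, 0.04]
```

View pics/crop3.png

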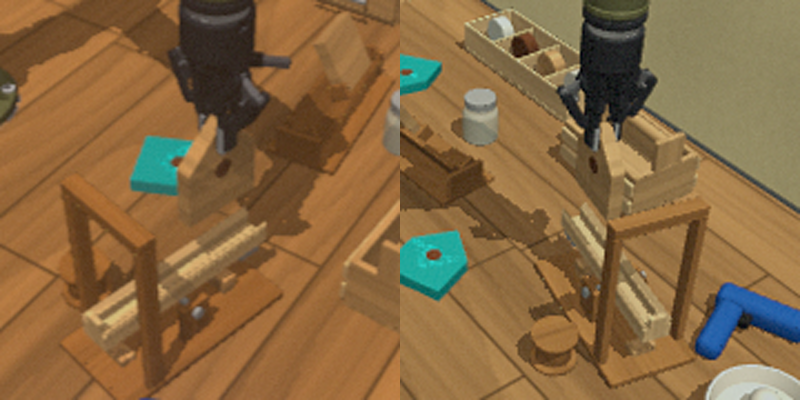

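View pics/wrist3.png

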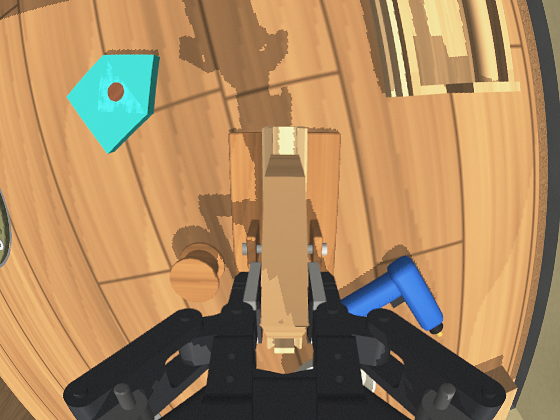

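The board hangs vertical and in line over the loading half (wrist image, board at (285,230), tray end visible behind at (285,140)). Next I'll measure its pose against the tray in the same cameras.

```bash
cat > rel.py <<'E'
from plan import *
import sys
k=sys.argv[1]
M=np.stack([d,xr,ez],1)
for n in ('scene','side'):
    p,Q=cloud(n+k); Q=Q[np.isfinite(Q).all(-1)]; q=(Q-PIV)@M
    zlo=float(sys.argv[2])
    b=q[(q[:,2]>zlo)&(q[:,2]<zlo+.06)&(abs(q[:,1])<.03)&(q[:,0]>-.16)&(q[:,0]<.12)]
    # face fit: y=a+bx*x+bz*z
    for s in (1,-1):
        med=np.median(b[:,1]); f=b[abs(b[:,1]-s*.0095)<.004]
        if len(f)<40: continue
        A=np.c_[np.ones(len(f)),f[:,0]+.07,f[:,2]]
        c=np.linalg.lstsq(A,f[:,1],rcond=None)[0]; r=f[:,1]-A@c
        g=f[abs(r)<.002];A=np.c_[np.ones(len(g)),g[:,0]+.07,g[:,2]];c=np.linalg.lstsq(A,g[:,1],rcond=None)[0]
        print(n,'face',s,len(g),'y at z0 mm',(c[0]*1000).round(2),'yaw deg',np.degrees(c[1]).round(2),'tilt',np.degrees(c[2]).round(2),'x range',np.percentile(g[:,0],[1,99]).round(4),'zrange',np.percentile(g[:,2],[1,99]).round(4))
    l=q[(q[:,2]>.019)&(q[:,2]<.026)&(abs(q[:,1])<.032)&(q[:,0]>-.135)&(q[:,0]<.06)]
    for s in (1,-1):
        g=l[l[:,1]*s>0]
        if len(g)>10: print('  lip',s,len(g),'y',np.median(g[:,1]).round(4),'z',np.median(g[:,2]).round(4))
E
python3 rel.py 3 0.07
python3 - <<'E'
from plan import *
M=np.stack([d,xr,ez],1)
for n in ('scene','side'):
    p,Q=cloud(n+'3'); Q=Q[np.isfinite(Q).all(-1)]; q=(Q-PIV)@M
    b=q[(abs(q[:,1])<.02)&(q[:,0]>-.125)&(q[:,0]<-.015)&(q[:,2]>.04)]
    print(n,'z of board pts',np.percentile(b[:,2],[0,.5,1,2]).round(4))
p,P=wcloud('wrist3'); q=(P-PIV)@M
for v in (130,140,150,180,200,215,230,260,280):
    r=q[v]; print(v,[(u,(r[u]*1000).round(0).tolist()) for u in range(256,318,5)])
E
```

```text
scene face 1 366 y at z0 mm 8.73 yaw deg -0.17 tilt 0.23 x range [-0.1205 -0.0217] zrange [0.0859 0.1293]
  lip 1 75 y 0.0177 z 0.023
  lip -1 165 y -0.0165 z 0.022
side face -1 192 y at z0 mm -8.69 yaw deg 0.06 tilt -0.33 x range [-0.1209 -0.0212] zrange [0.0853 0.1293]
  lip 1 99 y 0.0163 z 0.0225
  lip -1 56 y -0.0178 z 0.0229
scene z of board pts [0.0848 0.0878 0.0898 0.0938]
side z of board pts [0.0851 0.0897 0.0916 0.0959]
130 [(256, [-126.0, -36.0, -68.0]), (261, [-126.0, -30.0, -70.0]), (266, [-133.0, -19.0, 20.0]), (271, [-132.0, -15.0, 15.0]), (276, [-131.0, -11.0, -0.0]), (281, [-131.0, -6.0, 1.0]), (286, [-131.0, -1.0, 1.0]), (291, [-131.0, 4.0, 0.0]), (296, [-132.0, 8.0, 4.0]), (301, [-133.0, 12.0, 21.0]), (306, [-133.0, 17.0, 22.0]), (311, [-126.0, 29.0, -71.0]), (316, [-126.0, 35.0, -70.0])]
140 [(256, [-115.0, -35.0, -58.0]), (261, [-115.0, -29.0, -59.0]), (266, [-124.0, -19.0, 20.0]), (271, [-123.0, -15.0, 16.0]), (276, [-121.0, -11.0, -1.0]), (281, [-121.0, -6.0, -0.0]), (286, [-121.0, -1.0, -1.0]), (291, [-122.0, 4.0, 1.0]), (296, [-122.0, 8.0, 6.0]), (301, [-124.0
[... 2101 characters left out ...]
-58.0]), (266, [-91.0, -10.0, 191.0]), (271, [-91.0, -8.0, 190.0]), (276, [-91.0, -6.0, 190.0]), (281, [-91.0, -4.0, 190.0]), (286, [-91.0, -2.0, 189.0]), (291, [-91.0, 0.0, 190.0]), (296, [-91.0, 3.0, 190.0]), (301, [-90.0, 5.0, 189.0]), (306, [-91.0, 7.0, 190.0]), (311, [14.0, 28.0, -14.0]), (316, [8.0, 32.0, -3.0])]
280 [(256, [-82.0, -15.0, 192.0]), (261, [-84.0, -12.0, 196.0]), (266, [-84.0, -10.0, 195.0]), (271, [-84.0, -8.0, 195.0]), (276, [-85.0, -6.0, 197.0]), (281, [-84.0, -4.0, 196.0]), (286, [-85.0, -2.0, 196.0]), (291, [-85.0, 0.0, 197.0]), (296, [-84.0, 3.0, 196.0]), (301, [-84.0, 5.0, 195.0]), (306, [-85.0, 7.0, 196.0]), (311, [-82.0, 9.0, 192.0]), (316, [-82.0, 11.0, 193.0])]
```

Board centre is within about 0.5 mm of the channel centre, yaw and tilt are under 0.4°, and the bottom is 85 mm above the floor. Lowering in stages.

Emit:
{"api": "servo_tool", "payload": {"rows": [[[0, 0, 0, 0, 0.7, 0.02, 0], [0, 0, 0, 0, 0.7, 0, 0], [0, 0, 0, 0, 0.7, 0, 0], [0, 0, 0, 0, 0.6, 0, 0], [0, 0, 0, 0, 0.25, 0, 0], [0, 0, 0, 0, 0, 0, 0], [0, 0, 0, 0, 0, 0, 0]]]}}

```text
t: 9.1
ee_pos: [0.5741, -0.0895, 0.1846]
tcp_rot: [-90.0, 0.0, -103.7]
contact_force: [-0.7, 0.5, -2.1]
opening: 0.0192
```

```bash
python3 - <<'E'
from plan import *
st(); rows(L(-.07,0,.088+.026),RR)
for n in ('scene','side'): snap(n,n+'4')
a=cv2.imread('pics/scene4.png');b=cv2.imread('pics/side4.png')
f=lambda x:cv2.resize(x,(400,400),interpolation=cv2.INTER_CUBIC)
cv2.imwrite('pics/crop4.png',np.hstack([f(a[180:300,200:320]),f(b[160:280,270:390])]))
E
python3 rel.py 4 0.035
```

```text
t 9.1 [ 0.5741 -0.0895  0.1846] [-9.0020e+01  1.0000e-02 -1.0367e+02] F [-0.69  0.53 -2.06] op 0.0192
dist 0.001 rotdeg 0.03 n 1 local shift mm [ 0.8  0.6 -0.2] rv [ 0.0004 -0.0004 -0.0002]
[0.0, -0.0, -0.0, 0.04, 0.03, -0.01]
scene face 1 451 y at z0 mm 10.29 yaw deg -0.22 tilt 0.04 x range [-0.1196 -0.0202] zrange [0.0351 0.0945]
  lip 1 72 y 0.0181 z 0.0233
  lip -1 57 y -0.016 z 0.022
side face -1 230 y at z0 mm -7.92 yaw deg -0.28 tilt -0.19 x range [-0.1204 -0.0223] zrange [0.0366 0.0944]
  lip 1 47 y 0.0165 z 0.0223
  lip -1 51 y -0.0178 z 0.0232
```

View pics/crop4.png

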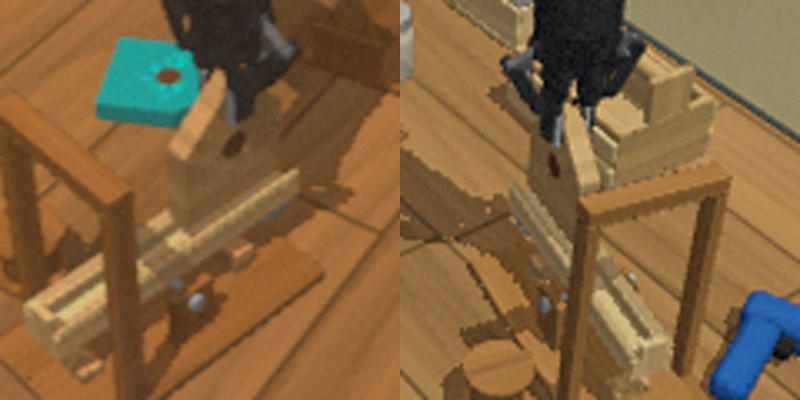

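Emit:
{"api": "servo_tool", "payload": {"rows": [[[0, 0, 0, 0, 0.25, -0.03, 0], [0, 0, 0, 0, 0.25, 0, 0], [0, 0, 0, 0, 0.2, 0, 0], [0, 0, 0, 0, 0.1, 0, 0], [0, 0, 0, 0, 0, 0, 0], [0, 0, 0, 0, 0, 0, 0]]]}}

```text
t: 9.8
ee_pos: [0.5733, -0.0893, 0.1684]
tcp_rot: [-90.0, 0.0, -103.7]
contact_force: [-0.6, -0.5, -2.1]
opening: 0.0195
```

Emit:
{"api": "servo_tool", "payload": {"rows": [[[0, 0, 0, 0, 0.15, 0, 0], [0, 0, 0, 0, 0.1, 0, 0], [0, 0, 0, 0, 0.05, 0, 0], [0, 0, 0, 0, 0, 0, 0], [0, 0, 0, 0, 0, 0, 0]]]}}

```text
t: 10.3
ee_pos: [0.5733, -0.0892, 0.1624]
tcp_rot: [-90.0, 0.0, -103.7]
contact_force: [-0.3, -0.9, -2.9]
opening: 0.019
```

```bash
python3 - <<'E'
from plan import *
st()
for n in ('scene','side'): snap(n,n+'5')
M=np.stack([d,xr,ez],1)
for n in ('scene','side'):
    p,Q=cloud(n+'5'); Q=Q[np.isfinite(Q).all(-1)]; q=(Q-PIV)@M
    for nm,lo,hi in (('end',.09,.125),('load',-.135,-.125)):
        l=q[(abs(q[:,1])<.03)&(q[:,0]>lo)&(q[:,0]<hi)&(q[:,2]>.0)&(q[:,2]<.05)]
        if len(l): print(n,nm,len(l),np.percentile(l[:,2],[5,50,95]).round(4))
E
python3 rel.py 5 0.03
```

```text
t 10.3 [ 0.5733 -0.0892  0.1624] [-9.0050e+01  1.0000e-02 -1.0366e+02] F [-0.27 -0.89 -2.9 ] op 0.019
scene end 202 [0.002  0.0176 0.032 ]
scene load 19 [0.0046 0.0127 0.0244]
side end 157 [0.0017 0.0174 0.0317]
side load 7 [0.0063 0.0181 0.0241]
scene face 1 428 y at z0 mm 9.53 yaw deg -0.26 tilt -0.17 x range [-0.1191  0.1072] zrange [0.0304 0.0892]
  lip 1 134 y 0.0164 z 0.023
  lip -1 62 y -0.0157 z 0.0222
side face -1 225 y at z0 mm -8.98 yaw deg -0.17 tilt -0.12 x range [-0.1197  0.1091] zrange [0.0303 0.089 ]
  lip 1 47 y 0.0168 z 0.0223
  lip -1 77 y -0.015 z 0.0227
```

Emit:
{"api": "servo_tool", "payload": {"rows": [[[0, 0, 0, 0, 0.05, 0, 0], [0, 0, 0, 0, 0.05, 0, 0], [0, 0, 0, 0, 0, 0, 0], [0, 0, 0, 0, 0, 0, 0]]]}}

```text
t: 10.8
ee_pos: [0.5732, -0.0892, 0.1603]
tcp_rot: [-90.1, 0.0, -103.7]
contact_force: [0.3, 0.8, -2.0]
opening: 0.019
```

Emit:
{"api": "servo_tool", "payload": {"rows": [[[0, 0, 0, 0, 0.05, 0, 0], [0, 0, 0, 0, 0, 0, 0], [0, 0, 0, 0, 0, 0, 0]]]}}

```text
t: 11.1
ee_pos: [0.5733, -0.0892, 0.1593]
tcp_rot: [-90.1, 0.0, -103.7]
contact_force: [-0.1, -0.2, -1.5]
opening: 0.0197
```

Emit:
{"api": "servo_tool", "payload": {"rows": [[[0, 0, 0, 0, 0.05, 0, 0], [0, 0, 0, 0, 0, 0, 0], [0, 0, 0, 0, 0, 0, 0]]]}}

```text
t: 11.4
ee_pos: [0.5734, -0.0894, 0.1589]
tcp_rot: [-90.0, 0.0, -103.7]
contact_force: [-2.5, -0.4, 2.6]
opening: 0.0195
```

Contact is at the expected height, so the board is on the floor. Releasing.

Emit:
{"api": "servo_tool", "payload": {"rows": [[[0, 0, 0, 0, 0, 0, 0.3], [0, 0, 0, 0, 0, 0, 0.4], [0, 0, 0, 0, 0, 0, 0.5], [0, 0, 0, 0, 0, 0, 0.6], [0, 0, 0, 0, 0, 0, 0.6], [0, 0, 0, 0, 0, 0, 0.6]]]}}

```text
t: 12.0
ee_pos: [0.5733, -0.0892, 0.1583]
tcp_rot: [-90.0, 0.0, -103.7]
contact_force: [0.1, 0.8, -0.0]
opening: 0.0512
```

```bash
python3 - <<'E'
from plan import *
st()
for n in ('scene','side','wrist'): snap(n,n+'6')
a=cv2.imread('pics/scene6.png');b=cv2.imread('pics/side6.png')
f=lambda x:cv2.resize(x,(400,400),interpolation=cv2.INTER_CUBIC)
cv2.imwrite('pics/crop6.png',np.hstack([f(a[180:300,200:320]),f(b[160:280,270:390])]))
E
python3 rel.py 6 0.03
```

```text
t 12.0 [ 0.5733 -0.0892  0.1583] [-9.0050e+01  2.0000e-02 -1.0366e+02] F [ 0.14  0.8  -0.  ] op 0.0512
scene face 1 370 y at z0 mm 9.66 yaw deg -0.21 tilt -0.08 x range [-0.1182 -0.0198] zrange [0.0303 0.0892]
scene face -1 30 y at z0 mm -9.18 yaw deg 0.21 tilt 1.06 x range [-0.0352  0.1146] zrange [0.0303 0.0889]
  lip 1 131 y 0.0166 z 0.0233
  lip -1 59 y -0.0163 z 0.0221
side face -1 198 y at z0 mm -9.16 yaw deg -0.28 tilt 0.2 x range [-0.1178  0.1104] zrange [0.0307 0.0893]
  lip 1 49 y 0.0168 z 0.0224
  lip -1 79 y -0.0164 z 0.0231
```

View pics/crop6.png

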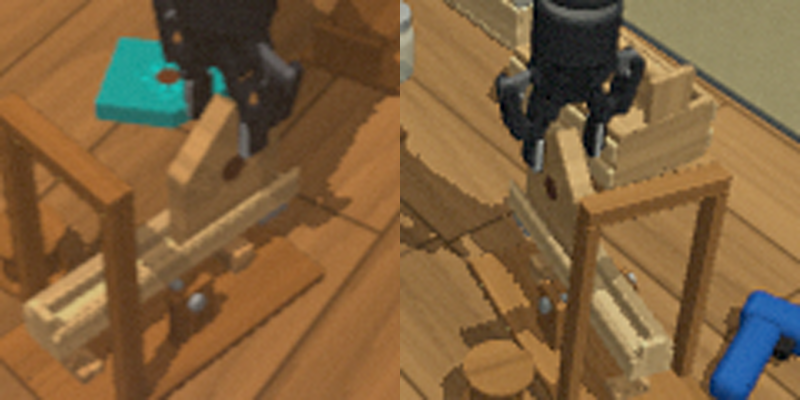

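The board stands free and upright in the channel at x ≈ -69 mm, the jaws are open and the tray is level. Going up, back and down behind it.

Emit:
{"api": "servo_tool", "payload": {"rows": [[[0, 0, 0, 0, -0.4, 0, 0.6], [0, 0, 0, 0, -0.8, 0, 0.6], [0, 0, 0, 0, -0.9, 0, 0.6], [0, 0, 0, 0, -0.9, 0, 0.6], [0, 0, 0, 0, -0.9, 0, 0.6], [0, 0, 0, 0, -0.8, 0, 0.6], [0, 0, 0, 0, -0.3, 0, 0.6], [0, 0, 0, -0.6, 0, 0, 0.5], [0, 0, 0, -0.9, 0, 0, 0.3], [0, 0, 0, -0.9, 0, 0, 0.1]]]}}

```text
t: 13.15
ee_pos: [0.5847, -0.0401, 0.2575]
tcp_rot: [-90.1, 0.0, -103.6]
contact_force: [0.1, 0.5, -1.0]
opening: 0.0141
```

Emit:
{"api": "servo_tool", "payload": {"rows": [[[0, 0, 0, -0.9, 0, 0, 0], [0, 0, 0, -0.9, 0, 0, 0], [0, 0, 0, -0.5, 0, 0, 0], [0, 0, 0, 0, 0, 0, 0], [0, 0, 0, 0, 0, 0, 0]]]}}

```text
t: 13.65
ee_pos: [0.5955, 0.0015, 0.2583]
tcp_rot: [-90.1, -0.0, -103.7]
contact_force: [0.2, -0.1, 1.0]
opening: -0.0001
```

```bash
python3 - <<'E'
from plan import *
st(); rows(L(-.165,0,.061),RR)
for n in ('scene','side'): snap(n,n+'7')
a=cv2.imread('pics/scene7.png');b=cv2.imread('pics/side7.png')
f=lambda x:cv2.resize(x,(400,400),interpolation=cv2.INTER_CUBIC)
cv2.imwrite('pics/crop7.png',np.hstack([f(a[140:300,200:360]),f(b[120:280,240:400])]))
E
python3 rel.py 7 0.03
```

```text
t 13.65 [0.5955 0.0015 0.2583] [-9.0050e+01 -4.0000e-02 -1.0368e+02] F [ 0.21 -0.12  1.01] op -0.0001
dist 0.1273 rotdeg 0.07 n 7 local shift mm [ -0.7 127.3   0.6] rv [ 0.001  -0.0005  0.0007]
[0.0, -0.0, 0.0, -0.01, 0.91, 0.0]
[0.0, -0.0, 0.0, -0.01, 0.91, 0.0]
[0.0, -0.0, 0.0, -0.0, 0.91, 0.0]
[0.0, -0.0, 0.0, -0.0, 0.91, 0.0]
[0.0, -0.0, 0.0, -0.0, 0.91, 0.0]
[0.0, -0.0, 0.0, -0.0, 0.91, 0.0]
[0.0, -0.0, 0.0, -0.0, 0.91, 0.0]
scene face 1 437 y at z0 mm 9.67 yaw deg -0.18 tilt -0.13 x range [-0.118  -0.0193] zrange [0.0309 0.0886]
  lip 1 134 y 0.0163 z 0.0227
  lip -1 59 y -0.0157 z 0.0223
side face -1 227 y at z0 mm -8.98 yaw deg -0.16 tilt 0.02 x range [-0.1191  0.0729] zrange [0.0306 0.0891]
  lip 1 51 y 0.0166 z 0.0222
  lip -1 80 y -0.0157 z 0.0232
```

View pics/crop7.png

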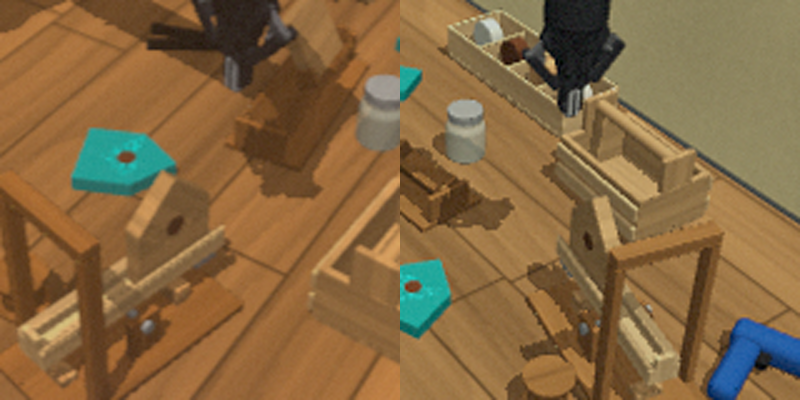

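The board stands free at x = -68.6 mm. Lowering the closed fingers behind it.

Emit:
{"api": "servo_tool", "payload": {"rows": [[[0, 0, 0, 0, 0.7, 0, 0], [0, 0, 0, 0, 0.9, 0, 0], [0, 0, 0, 0, 0.9, 0, 0], [0, 0, 0, 0, 0.9, 0, 0], [0, 0, 0, 0, 0.9, 0, 0], [0, 0, 0, 0, 0.9, 0, 0], [0, 0, 0, 0, 0.9, 0, 0], [0, 0, 0, 0, 0.26, 0.03, 0], [0, 0, 0, 0, 0, 0, 0]]]}}

```text
t: 14.65
ee_pos: [0.5952, 0.0014, 0.13]
tcp_rot: [-90.2, -0.0, -103.7]
contact_force: [0.4, 0.2, 0.1]
opening: -0.0
```

```bash
python3 - <<'E'
from plan import *
st(); p,R=cur(); print(((p-PIV)@np.stack([d,xr,ez],1)).round(4))
snap('side','side8');snap('scene','scene8')
a=cv2.imread('pics/scene8.png');b=cv2.imread('pics/side8.png')
f=lambda x:cv2.resize(x,(400,400),interpolation=cv2.INTER_CUBIC)
cv2.imwrite('pics/crop8.png',np.hstack([f(a[140:300,200:360]),f(b[120:280,240:400])]))
E
```

```text
t 14.65 [0.5952 0.0014 0.13  ] [-9.0160e+01 -4.0000e-02 -1.0372e+02] F [0.41 0.22 0.12] op -0.0
[-0.1642 -0.0008  0.06  ]
```

View pics/crop8.png

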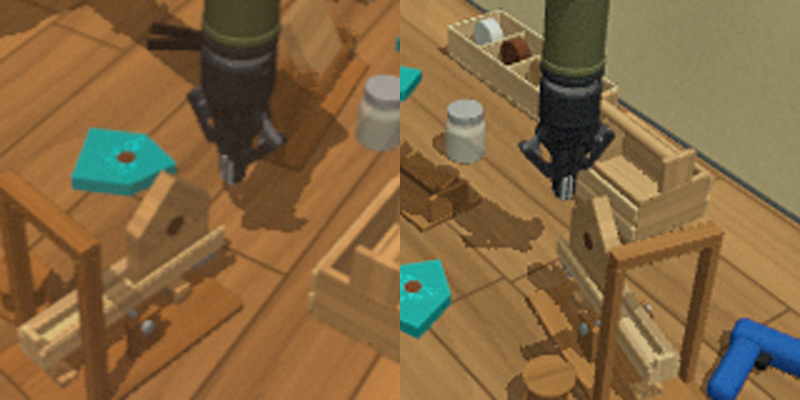

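Emit:
{"api": "servo_tool", "payload": {"rows": [[[0, 0, 0, 0, -0.4, 0.04, 0], [0, 0, 0, 0.5, 0, 0, 0], [0, 0, 0, 0.6, 0, 0, 0], [0, 0, 0, 0.3, 0, 0, 0], [0, 0, 0, 0.3, 0, 0, 0], [0, 0, 0, 0.3, 0, 0, 0], [0, 0, 0, 0.3, 0, 0, 0], [0, 0, 0, 0.3, 0, 0, 0], [0, 0, 0, 0.3, 0, 0, 0], [0, 0, 0, 0, 0, 0, 0]]]}}

```text
t: 15.75
ee_pos: [0.5828, -0.0561, 0.1392]
tcp_rot: [-90.0, -0.0, -103.7]
contact_force: [0.6, 0.6, -0.1]
opening: -0.0001
```

```bash
cat > chk.py <<'E'
from plan import *
import sys
k=sys.argv[1]
st(); p,R=cur(); print('tray frame TCP',((p-PIV)@np.stack([d,xr,ez],1)).round(4))
snap('side','side'+k);snap('scene','scene'+k)
a=cv2.imread('pics/scene%s.png'%k);b=cv2.imread('pics/side%s.png'%k)
f=lambda x:cv2.resize(x,(400,400),interpolation=cv2.INTER_CUBIC)
cv2.imwrite('pics/crop%s.png'%k,np.hstack([f(a[160:300,190:330]),f(b[140:280,260:400])]))
E
python3 chk.py 9;python3 rel.py 9 0.03
```

```text
t 15.75 [ 0.5828 -0.0561  0.1392] [-9.0050e+01 -4.0000e-02 -1.0374e+02] F [ 0.58  0.55 -0.12] op -0.0001
tray frame TCP [-0.1054  0.0008  0.0692]
scene face 1 462 y at z0 mm 9.86 yaw deg -0.33 tilt -0.07 x range [-0.0971  0.0454] zrange [0.0304 0.0892]
  lip 1 141 y 0.0154 z 0.0233
  lip -1 46 y -0.0164 z 0.0223
side face -1 185 y at z0 mm -9.27 yaw deg -0.22 tilt 0.34 x range [-0.1011  0.1083] zrange [0.0309 0.0896]
  lip 1 49 y 0.0166 z 0.0228
  lip -1 73 y -0.0162 z 0.0225
```

View pics/crop9.png

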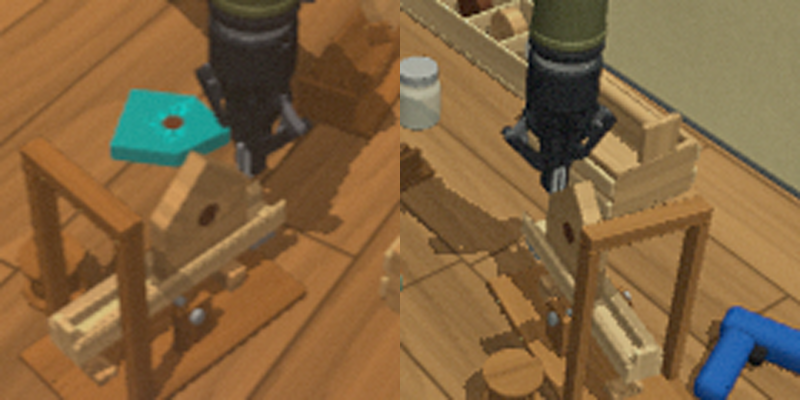

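The finger is pushing on the rear edge. The board is upright with its rear edge at x ≈ -96 mm, the tray is level, and there is no body contact. Continuing.

Emit:
{"api": "servo_tool", "payload": {"rows": [[[0, 0, 0, 0.3, 0, 0, 0], [0, 0, 0, 0.35, 0, 0, 0], [0, 0, 0, 0.35, 0, 0, 0], [0, 0, 0, 0.35, 0, 0, 0], [0, 0, 0, 0.35, 0, 0, 0], [0, 0, 0, 0.35, 0, 0, 0], [0, 0, 0, 0.35, 0, 0, 0], [0, 0, 0, 0.3, 0, 0, 0], [0, 0, 0, 0.3, 0, 0, 0], [0, 0, 0, 0, 0, 0, 0]]]}}

```text
t: 16.85
ee_pos: [0.5683, -0.1147, 0.1391]
tcp_rot: [-90.1, -0.1, -103.8]
contact_force: [0.4, 0.2, 0.3]
opening: 0.0
```

```bash
python3 chk.py a;python3 rel.py a 0.03
```

```text
t 16.85 [ 0.5683 -0.1147  0.1391] [-9.0060e+01 -5.0000e-02 -1.0377e+02] F [0.4  0.17 0.27] op 0.0
tray frame TCP [-0.045   0.0005  0.0691]
scene face 1 343 y at z0 mm 10.6 yaw deg -0.41 tilt 0.02 x range [-0.075   0.0621] zrange [0.0304 0.0893]
scene face -1 72 y at z0 mm -13.43 yaw deg 1.1 tilt 2.64 x range [-0.1265  0.064 ] zrange [0.0304 0.0839]
  lip 1 111 y 0.0177 z 0.0225
  lip -1 61 y -0.0078 z 0.0231
side face 1 53 y at z0 mm 11.94 yaw deg -0.6 tilt -1.17 x range [-0.1249  0.0654] zrange [0.0303 0.0883]
side face -1 163 y at z0 mm -9.69 yaw deg 0.57 tilt 0.22 x range [-0.1081  0.0665] zrange [0.0321 0.0895]
  lip 1 33 y 0.0073 z 0.0223
  lip -1 60 y -0.0175 z 0.0223
```

View pics/cropa.png

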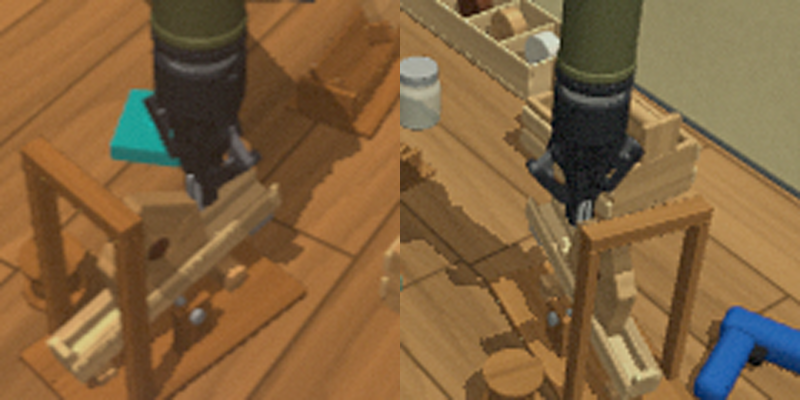

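```bash
cat > ang.py <<'E'
from plan import *
import sys
k=sys.argv[1]
M=np.stack([d,xr,ez],1)
for n in ('scene','side'):
    p,Q=cloud(n+k); Q=Q[np.isfinite(Q).all(-1)]; q=(Q-PIV)@M
    # upper envelope of lips outer |y| 13..24 away from board
    for lo,hi in ((-.13,-.1),(-.1,-.07),(-.02,.02),(.03,.06),(.085,.1)):
        l=q[(abs(abs(q[:,1])-.0175)<.006)&(q[:,0]>lo)&(q[:,0]<hi)&(q[:,2]>-.02)&(q[:,2]<.06)]
        if len(l)>5: print(n,lo,hi,len(l),'z',np.percentile(l[:,2],[50,90]).round(4))
    b=q[(abs(q[:,1])<.015)&(q[:,2]>.03)&(q[:,2]<.135)&(q[:,0]>-.125)&(q[:,0]<.14)]
    s=1 if n=='scene' else -1
    f=b[abs(b[:,1]-s*.0095)<.003]
    for z in (.03,.04,.05,.06,.07,.08,.09,.1,.11):
        g=f[abs(f[:,2]-z)<.004]
        if len(g)>4: print('   z',z,'x',np.percentile(g[:,0],[2,98]).round(3))
E
python3 ang.py a
```

```text
scene -0.13 -0.1 136 z [0.0373 0.0484]
scene -0.1 -0.07 147 z [0.0327 0.0451]
scene -0.02 0.02 135 z [0.0125 0.0271]
scene 0.03 0.06 38 z [0.0062 0.0134]
scene 0.085 0.1 78 z [-0.0038  0.0039]
   z 0.03 x [-0.059  0.024]
   z 0.04 x [-0.05   0.026]
   z 0.05 x [-0.037  0.061]
   z 0.06 x [-0.037  0.064]
   z 0.07 x [-0.038  0.06 ]
   z 0.08 x [-0.04   0.026]
   z 0.09 x [-0.044  0.026]
   z 0.1 x [-0.041  0.028]
   z 0.11 x [-0.036  0.028]
side -0.13 -0.1 59 z [0.0393 0.0501]
side -0.1 -0.07 66 z [0.0334 0.0443]
side -0.02 0.02 26 z [0.0121 0.0269]
side 0.03 0.06 60 z [0.0039 0.0137]
side 0.085 0.1 52 z [-0.0032  0.0035]
   z 0.03 x [-0.03   0.057]
   z 0.04 x [-0.102  0.058]
   z 0.05 x [-0.117  0.064]
   z 0.06 x [-0.034  0.067]
   z 0.07 x [-0.032  0.066]
   z 0.08 x [-0.05   0.058]
   z 0.09 x [-0.051  0.05 ]
   z 0.1 x [-0.048  0.045]
   z 0.11 x [-0.039 -0.034]
```

The tray has tipped early, at about 0.24 rad, with the board's middle only about 3 mm past the pivot. That is the push-assisted tip the notes warned about, so I'll keep pushing towards the end stop.

Emit:
{"api": "servo_tool", "payload": {"rows": [[[0, 0, 0, 0.25, 0, 0, 0], [0, 0, 0, 0.25, 0, 0, 0], [0, 0, 0, 0.25, 0, 0, 0], [0, 0, 0, 0.25, 0, 0, 0], [0, 0, 0, 0.25, 0, 0, 0], [0, 0, 0, 0.25, 0, 0, 0], [0, 0, 0, 0.25, 0, 0, 0], [0, 0, 0, 0.25, 0, 0, 0], [0, 0, 0, 0, 0, 0, 0]]]}}

```text
t: 17.85
ee_pos: [0.5592, -0.153, 0.1392]
tcp_rot: [-90.0, -0.0, -103.7]
contact_force: [-0.5, 0.1, -0.0]
opening: -0.0002
```

```bash
python3 chk.py b;python3 ang.py b
```

```text
t 17.85 [ 0.5592 -0.153   0.1392] [-9.0040e+01 -2.0000e-02 -1.0375e+02] F [-0.53  0.11 -0.  ] op -0.0002
tray frame TCP [-0.0056  0.0007  0.0692]
scene -0.13 -0.1 144 z [0.0416 0.0516]
scene -0.1 -0.07 160 z [0.035  0.0453]
scene -0.02 0.02 132 z [0.0122 0.025 ]
scene 0.03 0.06 15 z [0.0053 0.0148]
scene 0.085 0.1 69 z [-0.0058  0.0031]
   z 0.03 x [-0.049  0.097]
   z 0.04 x [-0.084  0.097]
   z 0.05 x [-0.007  0.101]
   z 0.06 x [0.005 0.101]
   z 0.07 x [0.002 0.094]
   z 0.08 x [-0.002  0.088]
   z 0.09 x [-0.     0.084]
   z 0.1 x [-0.     0.077]
   z 0.11 x [0.002 0.071]
side -0.13 -0.1 50 z [0.0364 0.0504]
side -0.1 -0.07 74 z [0.0342 0.0445]
side -0.02 0.02 26 z [0.0136 0.0276]
side 0.03 0.06 38 z [0.0035 0.013 ]
side 0.085 0.1 44 z [-0.0037  0.0031]
   z 0.03 x [-0.058  0.09 ]
   z 0.04 x [-0.022  0.098]
   z 0.05 x [-0.024  0.102]
   z 0.06 x [0.022 0.1  ]
   z 0.07 x [0.024 0.095]
   z 0.08 x [0.025 0.091]
   z 0.09 x [0.029 0.083]
   z 0.1 x [0.043 0.077]
   z 0.11 x [0.008 0.07 ]
```

View pics/cropb.png

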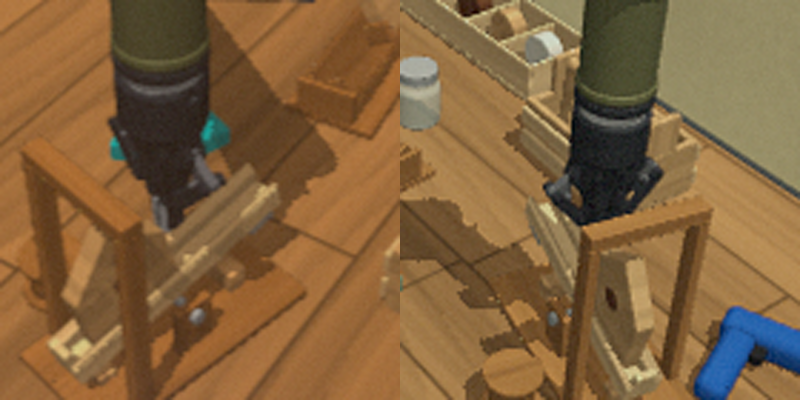

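The board's middle is about 42 mm past the pivot. It needs about 10 mm more; the end stop is at 57 mm.

Emit:
{"api": "servo_tool", "payload": {"rows": [[[0, 0, 0, 0.15, 0, 0, 0], [0, 0, 0, 0.15, 0, 0, 0], [0, 0, 0, 0.15, 0, 0, 0], [0, 0, 0, 0.1, 0, 0, 0], [0, 0, 0, 0, 0, 0, 0]]]}}

```text
t: 18.45
ee_pos: [0.5567, -0.163, 0.1391]
tcp_rot: [-90.0, 0.0, -103.7]
contact_force: [0.0, 0.6, -0.8]
opening: -0.0
```

```bash
python3 chk.py c;python3 ang.py c | grep z; python3 - <<'E'
import cv2
E
```

```text
t 18.45 [ 0.5567 -0.163   0.1391] [ -90.05    0.   -103.7 ] F [ 0.    0.63 -0.81] op -0.0
tray frame TCP [0.0046 0.0007 0.0691]
scene -0.13 -0.1 140 z [0.0409 0.0513]
scene -0.1 -0.07 157 z [0.0357 0.0464]
scene -0.02 0.02 155 z [0.014  0.0258]
scene 0.03 0.06 13 z [0.003  0.0148]
scene 0.085 0.1 47 z [-0.0055  0.007 ]
   z 0.03 x [-0.049  0.108]
   z 0.04 x [-0.086  0.108]
   z 0.05 x [0.013 0.111]
   z 0.06 x [0.014 0.108]
   z 0.07 x [0.012 0.104]
   z 0.08 x [0.003 0.097]
   z 0.09 x [0.008 0.092]
   z 0.1 x [0.011 0.085]
   z 0.11 x [0.012 0.08 ]
side -0.13 -0.1 57 z [0.0343 0.0503]
side -0.1 -0.07 70 z [0.0332 0.0451]
side -0.02 0.02 24 z [0.0129 0.0286]
side 0.03 0.06 40 z [0.0034 0.0128]
side 0.085 0.1 27 z [-0.0049  0.0018]
   z 0.03 x [-0.057  0.108]
   z 0.04 x [-0.021  0.11 ]
   z 0.05 x [0.024 0.112]
   z 0.06 x [0.025 0.108]
   z 0.07 x [0.028 0.103]
   z 0.08 x [0.026 0.096]
   z 0.09 x [0.04  0.091]
   z 0.1 x [0.056 0.084]
   z 0.11 x [0.067 0.08 ]
```

View pics/cropc.png

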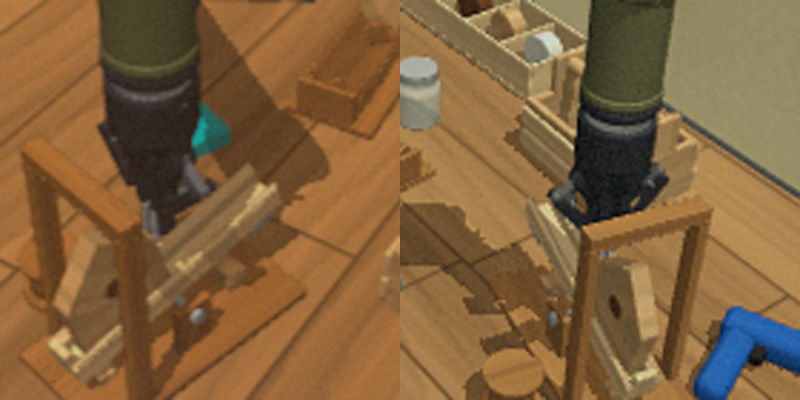

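Emit:
{"api": "servo_tool", "payload": {"rows": [[[0, 0, 0, 0.12, 0, 0, 0], [0, 0, 0, 0.12, 0, 0, 0], [0, 0, 0, 0.06, 0, 0, 0], [0, 0, 0, 0, 0, 0, 0]]]}}

```text
t: 18.95
ee_pos: [0.5554, -0.1686, 0.1391]
tcp_rot: [-90.0, 0.0, -103.7]
contact_force: [0.7, -0.6, -0.3]
opening: 0.0003
```

```bash
python3 chk.py d;python3 ang.py d | grep ' z '
```

```text
t 18.95 [ 0.5554 -0.1686  0.1391] [ -90.05    0.   -103.69] F [ 0.7  -0.58 -0.33] op 0.0003
tray frame TCP [0.0105 0.0007 0.0691]
scene -0.13 -0.1 144 z [0.041  0.0519]
scene -0.1 -0.07 156 z [0.0362 0.0458]
scene -0.02 0.02 158 z [0.0135 0.0261]
scene 0.03 0.06 14 z [0.0037 0.0145]
scene 0.085 0.1 40 z [-0.0057  0.0281]
   z 0.03 x [-0.018  0.111]
   z 0.04 x [0.009 0.115]
   z 0.05 x [0.01  0.117]
   z 0.06 x [0.021 0.113]
   z 0.07 x [0.021 0.109]
   z 0.08 x [0.015 0.1  ]
   z 0.09 x [0.016 0.096]
   z 0.1 x [0.016 0.089]
   z 0.11 x [0.021 0.084]
side -0.13 -0.1 58 z [0.0361 0.0527]
side -0.1 -0.07 64 z [0.0309 0.0448]
side -0.02 0.02 25 z [0.0135 0.0283]
side 0.03 0.06 40 z [0.0023 0.012 ]
side 0.085 0.1 24 z [-0.0067  0.002 ]
   z 0.03 x [-0.021  0.113]
   z 0.04 x [0.025 0.111]
   z 0.05 x [0.003 0.118]
   z 0.06 x [0.022 0.111]
   z 0.07 x [0.027 0.105]
   z 0.08 x [0.028 0.1  ]
   z 0.09 x [0.048 0.097]
   z 0.1 x [0.061 0.09 ]
```

Emit:
{"api": "servo_tool", "payload": {"rows": [[[0, 0, 0, 0.1, 0, 0, 0], [0, 0, 0, 0.1, 0, 0, 0], [0, 0, 0, 0, 0, 0, 0]]]}}

```text
t: 19.35
ee_pos: [0.5544, -0.1726, 0.1391]
tcp_rot: [-90.1, 0.0, -103.7]
contact_force: [-0.0, 0.8, -0.3]
opening: 0.0002
```

Emit:
{"api": "servo_tool", "payload": {"rows": [[[0, 0, 0, -0.1, 0, 0, 0], [0, 0, 0, -0.2, 0, 0, 0], [0, 0, 0, -0.3, 0, 0, 0], [0, 0, 0, -0.3, 0, 0, 0], [0, 0, 0, -0.3, -0.2, 0, 0], [0, 0, 0, -0.2, -0.4, 0, 0], [0, 0, 0, 0, -0.6, 0, 0], [0, 0, 0, 0, -0.8, 0, 0], [0, 0, 0, 0, -0.8, 0, 0], [0, 0, 0, 0, -0.8, 0, 0]]]}}

```text
t: 20.35
ee_pos: [0.5615, -0.1456, 0.2133]
tcp_rot: [-90.0, 0.0, -103.7]
contact_force: [-0.3, -0.0, -0.3]
opening: -0.0002
```

```bash
python3 chk.py e;python3 ang.py e | grep ' z '
```

```text
t 20.35 [ 0.5615 -0.1456  0.2133] [-8.9960e+01  3.0000e-02 -1.0371e+02] F [-0.29 -0.01 -0.27] op -0.0002
tray frame TCP [-0.0134  0.0011  0.1433]
scene -0.13 -0.1 144 z [0.0413 0.0517]
scene -0.1 -0.07 153 z [0.0356 0.0454]
scene -0.02 0.02 180 z [0.0143 0.0258]
scene 0.03 0.06 13 z [0.0039 0.0163]
scene 0.085 0.1 43 z [-0.0062  0.0187]
   z 0.03 x [-0.049  0.114]
   z 0.04 x [0.013 0.118]
   z 0.05 x [0.022 0.12 ]
   z 0.06 x [0.024 0.117]
   z 0.07 x [0.025 0.11 ]
   z 0.08 x [0.06  0.103]
   z 0.09 x [0.061 0.098]
   z 0.1 x [0.066 0.094]
   z 0.11 x [0.082 0.087]
side -0.13 -0.1 82 z [0.0423 0.0523]
side -0.1 -0.07 91 z [0.0392 0.0467]
side -0.02 0.02 30 z [0.0154 0.0294]
side 0.03 0.06 40 z [0.0037 0.0134]
side 0.085 0.1 22 z [-0.005   0.0013]
   z 0.03 x [-0.057  0.117]
   z 0.04 x [-0.013  0.118]
   z 0.05 x [-0.007  0.119]
   z 0.06 x [0.029 0.117]
   z 0.07 x [0.026 0.11 ]
   z 0.08 x [0.035 0.105]
   z 0.09 x [0.048 0.096]
   z 0.1 x [0.069 0.09 ]
```

View pics/crope.png

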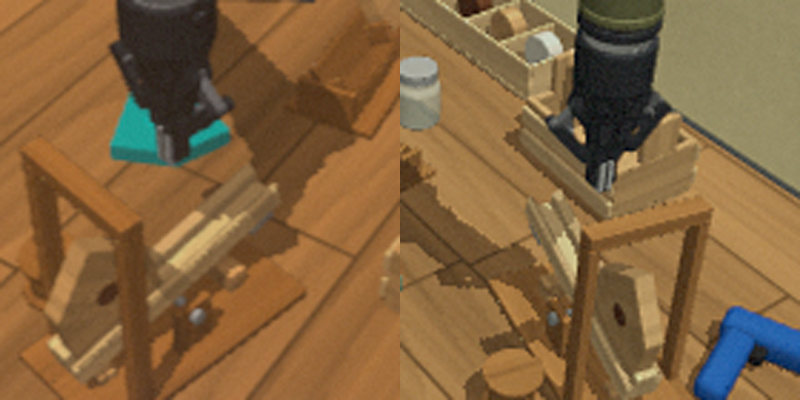

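The tray stays down by itself, with the board upright near the end stop. I'll retreat further, wait, then do a final check.

Emit:
{"api": "servo_tool", "payload": {"rows": [[[0, 0, 0, -0.3, -0.8, 0, 0], [0, 0, 0, -0.6, -0.8, 0, 0], [0, 0, 0, -0.6, -0.6, 0, 0], [0, 0, 0, -0.6, -0.3, 0, 0], [0, 0, 0, -0.3, 0, 0, 0], [0, 0, 0, 0, 0, 0, 0], [0, 0, 0, 0, 0, 0, 0], [0, 0, 0, 0, 0, 0, 0], [0, 0, 0, 0, 0, 0, 0], [0, 0, 0, 0, 0, 0, 0]]]}}

```text
t: 21.45
ee_pos: [0.5724, -0.0988, 0.261]
tcp_rot: [-90.1, 0.0, -103.7]
contact_force: [-0.5, 0.2, -0.7]
opening: -0.0001
```

```bash
python3 chk.py f;python3 ang.py f | grep ' z '|egrep 'scene|0.05|0.06'
```

```text
t 21.45 [ 0.5724 -0.0988  0.261 ] [ -90.07    0.   -103.71] F [-0.47  0.25 -0.7 ] op -0.0001
tray frame TCP [-0.0614  0.0007  0.191 ]
scene -0.13 -0.1 146 z [0.0405 0.0519]
scene -0.1 -0.07 154 z [0.0367 0.0462]
scene -0.02 0.02 177 z [0.0143 0.0263]
scene 0.03 0.06 12 z [0.0045 0.0125]
scene 0.085 0.1 41 z [-0.0057  0.02  ]
   z 0.05 x [0.022 0.121]
   z 0.06 x [0.024 0.116]
   z 0.08 x [0.059 0.105]
   z 0.09 x [0.061 0.097]
   z 0.1 x [0.064 0.095]
side -0.13 -0.1 83 z [0.0427 0.0524]
side 0.03 0.06 41 z [0.0049 0.0124]
   z 0.03 x [-0.058  0.115]
   z 0.05 x [0.    0.121]
   z 0.06 x [0.029 0.117]
   z 0.1 x [0.069 0.094]
```

View pics/scenef.png

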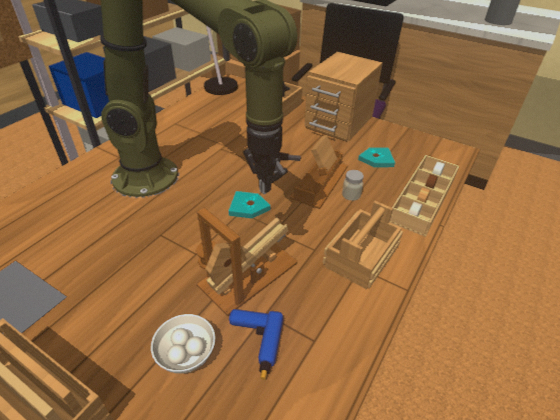

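The board stands at (222,262) under the bridge and the tray is down. The plain board (325,155), jar, glue gun, bowl and planter have not moved, and the gripper is clear. Handing in.

```bash
python3 -c "
from bench import hand_in; print(hand_in())"
```

```text
the job is handed in; nothing more can be done
None
```

I lifted the gable board out of the leaning stand and stood it upright in the channel about 69 mm to the loading side of the pivot. I let go of it there with the tray level. I then pushed it from behind with closed fingers until its middle was about 52–54 mm past the pivot, and handed the job in at about 21.5 s of the 72 s.

**Last checks:** one second after I backed the arm away, the tray was still down at about 0.24 rad. The board was upright and had not moved since the push ended. The tool's force reading was under 1 N (noise level). In the last pictures the plain board, jar, glue gun, bowl and planter looked unmoved. I did not check the spool or pliers separately at the end.

**What disagreed:**
- **Early tip:** the push tipped the tray early, with the board's middle only about 3 mm past the pivot. I kept pushing until the board's weight held the tray down, and the tray did not fall back.
- **Position estimate:** partway through the push, my two estimates of the board's position differed by about 6 mm, so I pushed about 10 mm further to be safely past 46 mm.

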